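Isolate the booster pump under the stairs

ROBOT

A 7-joint arm with a two-finger parallel gripper is mounted at the origin on the work surface. World frame = base frame: x ahead of the robot, y to its left, z up, the work surface at z = 0. Lengths are in mm, angles in rad, forces in N, time in s.
With the tool pointing down it reaches from about 400 to 850 mm from the base axis. Payload 6.9 kg.
Tool frame: the origin (TCP) lies at the very end of the fingers, on their centre line; the grasp point (between the pads) lies 19 mm behind it (manip.hold_point_z is the distance from the TCP to the grasp point, in mm); z points along the fingers, y is the direction in which the jaws open and shut (so a half turn about z gives the same grasp; the last joint's range is limited). The gripper opens to 85 mm and grips with 20 to 120 N. Pads are 22 mm wide; open, the fingers measure 114 mm over their backs; the gripper's body (76 mm by 85 mm) begins 54 mm behind the grasp point. The pads swing forward as they close: fully open they stand 13 mm farther back than shut.
Start: joints at [1.28, 0.507, -0.238, 1.5, 0.126, 1.149, -0.155], TCP at [241.513, -576.44, 231.275] pointing down, gripper open.
Joint ranges: [-3.08, 3.08], [-0.24, 2.05], [-1.43, 1.35], [0, 2.5], [-1.52, 4.66], [0.17, 1.96], [-2.89, 2.89]. Speed limits (rad/s): [2.39, 2.39, 3.14, 3.14, 3.14, 3.14, 3.14].

INTERFACE

Orientations are given as a 3x3 rotation matrix whose columns are the frame's x, y, z axes.
In Python, from plant import manip gives the robot as it stands.
- The arm moves only by the shell command python3 -m creep 'ROWS' [OPENING]. ROWS is JSON, a list of rows, each an object with "translation": the shift along the world's x, y, z in m, a list of three; "rot": the turn, a rotation vector about the world's x, y, z in rad, a list of three. A call has 1 to 10 rows; each row shifts and turns the pose as measured when the row begins; what a row does not reach is not made up. A row lasts 1/8 s, in which the tool goes at most 62.5 mm and 10.7 degrees, less where a joint would pass 70% of its speed; a pose out of reach is approached as far as the arm can. A call is refused whole if a number of a shift passes 0.0625 or a number of a turn 0.188, either way. A call with a gripper value outside its range is refused whole. OPENING is the finger opening in m, from 0 to 0.0854, set as the call begins (- or left out, the last holds). The fingers move at their own pace and stop on an object; the grip force is fixed at half the most. Time passes only in rows, so rows that do not move let the fingers close. It gives the time, the measured TCP pose, the force and the opening at its end, in the units of the state.
- manip.observe(): the state, without advancing time (a new reading comes with each control period).
- manip.read_camera(name): name is "scene" or "side" or "wrist"; returns a dict with "img" (400x640x3 uint8, red, green, blue), "K" (3x3 intrinsics, pixels), "R" (3x3) and "t" (3): a world point X has camera coordinates R X + t. Camera axes: x right, y down, z forward; pixel columns grow to the right and rows downward; lengths in mm; the calibration is good to about 2 mm. A picture is of the moment at which its call begins. There is no depth.
- manip.close_job(): hands the job in, once; it reports no verdict.
The state is a dict: "clock": time; "q": joint angles; "dq": joint speeds; "joint_efforts": joint torques, N m; "tcp_pos": TCP position; "tcp_rot": TCP orientation; "contact_force": force on the tool from outside, world axes, zero at the start; "moment": the same for the moment, N m; "opening": opening from 0.0 (shut) to 1.0 (fully open).
Only numpy, scipy, OpenCV 4.12 (cv2) and the standard library are available. Lean on these libraries where they do the work, as an engineer would, in place of code of your own. Each camera call takes 0.05 s, during which the arm holds its last target.

TASK

The water booster pump is due a service, so isolate it: first switch it off at the smaller of the two rotary isolators on the sloping white pipe boxing (a full quarter turn anticlockwise, until the handle clicks home across the slope), and only after that shut its inlet lever valve fully, so that the lever stands square across the pipe. The amber glass bottle is in the lever's way: before you swing the lever, lift the bottle out and stand it upright on the board clear of the lever's reach, setting it down softly rather than letting it fall. Leave the larger isolator on, and do not shift the canister, brush, bucket or pedal bin or knock anything over.

Things in the scene. Friction and masses are not known exactly. Their poses are not given: they have to be found in the camera images.
- pump_isolator_switch (a joint): handle of the pump's isolator, the SMALLER grey box on the sloping face. 0 rad = on (bar pointing up the slope; starts so), 1.571 = off (bar level, along the boxing, against its stop). On to off is anticlockwise seen from in front of the box: a positive turn about z of pump_isolator_grip. A snap spring resists (0.2 N m at most), and past half way throws the handle on to 1.571.
- pump_isolator_grip (a point): on the turning axis of the pump isolator's black bar handle, 26 mm above the flat front of its box. Bar 54 mm long, 14 mm wide, standing 6 to 38 mm above that front. The frame turns with the handle: z = turning axis, out of the box (40 degrees from vertical), y = along the bar to its pointer end, x = across the bar. Box: 84 mm wide (along the boxing), 118 mm up the slope, 60 mm deep.
- oven_isolator_switch (a joint): handle of the LARGER isolator on the same face (another circuit), 0 = on, 1.571 = off. Starts on and must stay on.
- oven_isolator_grip (a point): the same point (26 mm above the box front, on the axis) and axes for the larger isolator; its bar is 70 mm long, 14 mm wide, its box 122 x 168 x 80 mm. The two isolators are 176 mm apart along the face and may stand either way round.
- boxing: fixed white pipe boxing, 460 mm long, 189 mm deep, 172 mm high at the back, with a face sloping 40 degrees from level above a 30 mm kerb. Origin on the board at the middle of the kerb's foot; x along its length, y towards its high back edge, z up. 15 mm copper pipes stick out 58 mm beyond each end, 50 mm up, near the back.
- valve_stem (a point): centre of the inlet ball valve's stem at lever height, 118 mm above the board. Fixed to the pump, with the pump's axes: +y along the level 22 mm copper inlet pipe towards the pump, -x to the side to which the lever shuts, z up.
- pump: fixed booster pump; origin on the board right below the valve stem, axes as valve_stem. In plan, mm: inlet pipe (top 86 high) y -95 to +112; brass valve 21 either side, y -38 to 38; casing and grey motor (66 either side, 141 high, terminal box to 158) y +112 to +325; delivery pipe rises at (0, 138) to 201 high, runs to (105, 138) and down.
- inlet_lever (a joint): inlet valve's lever, turning about the vertical stem. 1.571 = open (lever along the pipe, pointing away from the pump along -y of valve_stem), 0 = fully shut against its stop (lever square to the pipe, along -x of valve_stem). Shutting is clockwise seen from above. Starts open, 1.45 to 1.57. Rubs with about 0.3 N m and stays where it is left.
- lever_grip (a point): point on the lever 70 mm from the stem, in mid thickness, 118 mm above the board. The frame turns with the lever: x = along the lever towards the stem, z up. The black sleeve here is 20 mm wide, 11 mm thick and reaches from 31 to 95 mm from the stem (the lever's full reach is 95 mm).
- bottle_centre (a point): centre of the amber glass bottle, half-way up, 93 mm above its base; z up its axis. Bottle: 64 mm diameter up to 112 mm, then a shoulder to a 27 mm neck, black screw cap of 32 mm diameter from 156 to 186 mm (its top). About 0.4 kg. It starts standing close beside the valve on the side to which the lever shuts.
- canister: lidded white ceramic canister with wooden lid, 100 mm diameter, 142 mm high; origin at the centre of its base. Bystander.
- brush: white hard silicone brush lying bristles down, 215 mm long along its x (-113 to +105 mm), 42 mm wide, 32 mm high; origin on the board near its middle. Bystander.
- bucket: green plastic bucket, 212 mm diameter at the rim, 226 mm over its handle ears, 178 mm high, swing handle lying down on the side of its x axis; origin at the centre of its base. Bystander.
- pedal_bin: round stainless pedal bin, 172 mm diameter, 240 mm high, pedal sticking out to 126 mm on the side of its -x axis; origin at the centre of its base. Bystander.

How it is judged:
By the outcome, as a careful person would: the job done as asked, in the order asked, and still so for the second after the job is handed in, with the robot touching nothing.
It also fails if it takes over 72 s, if anything falls off the work surface, if the arm or the gripper's body presses on something with over 40 N, if the wrist force passes 120 N, or if a joint passes its speed limit or range.

## Working session

There is one attempt and no reset: what is moved stays moved. The work goes in short steps, Python scripts to look and compute and a shell command to move; the robot and the scene stay as the last step left them, time stands still between calls to the robot, and variables do not carry over. Pictures are saved under pics/ and viewed, and the job is handed in when it is done.

```bash
ls; mkdir -p pics
python3 - <<'E'
from plant import manip
import cv2
s=manip.observe(); print(s)
for n in ["scene","side","wrist"]:
    c=manip.read_camera(n); cv2.imwrite(f"pics/{n}0.png",c["img"][:,:,::-1]); print(n,c["K"].tolist(),c["R"].round(4).tolist(),c["t"].round(1).tolist())
E
```

```text
pics
{'clock': 0.0, 'q': array([ 1.27950714,  0.50833852, -0.23750283,  1.50116159,  0.12569786,
        1.14889541, -0.15479387]), 'dq': array([ 3.87146333e-04, -8.84972841e-04, -1.15713184e-03, -2.20266787e-03,
        2.95526812e-04,  4.27421967e-04, -8.32968709e-05]), 'joint_efforts': array([ 8.15348649e-04, -6.20609379e+01, -2.18658932e+00, -2.49663323e+01,
        1.27101180e-02,  1.18563103e-02,  6.33000596e-06]), 'tcp_pos': array([ 241.25447364, -575.99990769,  230.41856604]), 'tcp_rot': array([[ 9.22304009e-01,  3.86464442e-01, -7.42216892e-04],
       [ 3.86465152e-01, -9.22302523e-01,  1.65602988e-03],
       [-4.45518499e-05, -1.81420396e-03, -9.99998353e-01]]), 'contact_force': array([ 0.43201481, -0.47635158, -0.06618606]), 'moment': array([ 0.01750466, -0.01776758,  0.01122293]), 'opening': 1.0000022342633417}
scene [[478.8532420146402, 0.0, 320.4218563415305], [0.0, 478.8532420146402, 193.7561186872241], [0.0, 0.0, 1.0]] [[-0.3839, 0.9234, -0.0005], [0.5169, 0.2145, -0.8287], [-0.7651, -0.3185, -0.5597]] [214.7, -172.2, 1502.3]
side [[499.45434856511395, 0.0, 320.35326596055575], [0.0, 499.45434856511395, 195.90245424023075], [0.0, 0.0, 1.0]] [[-0.9885, -0.1509, -0.0038], [-0.0995, 0.6705, -0.7352], [0.1135, -0.7264, -0.6778]] [591.7, 137.5, 1271.7]
wrist [[286.5821662560664, 0.0, 315.4123130670247], [0.0, 286.5821662560664, 197.44508079402948], [0.0, 0.0, 1.0]] [[0.3858, -0.9226, -0.001], [-0.8905, -0.3726, 0.2612], [-0.2413, -0.0999, -0.9653]] [-624.3, -32.9, 378.7]
```

View pics/scene0.png

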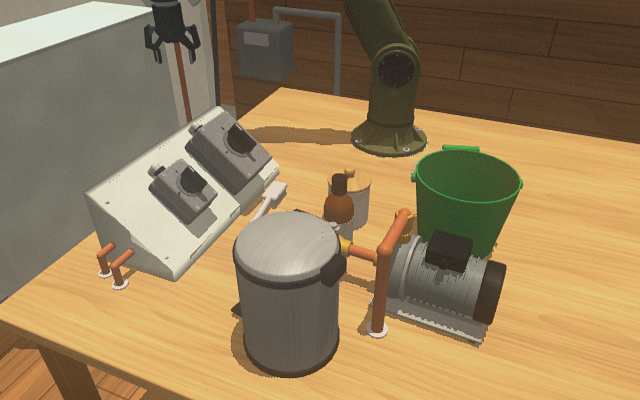

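View pics/side0.png

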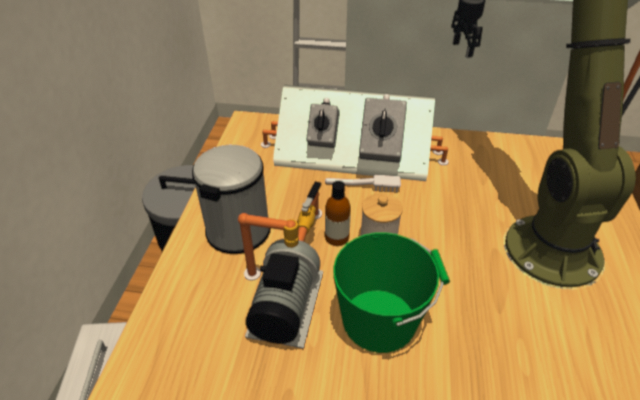

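View pics/wrist0.png

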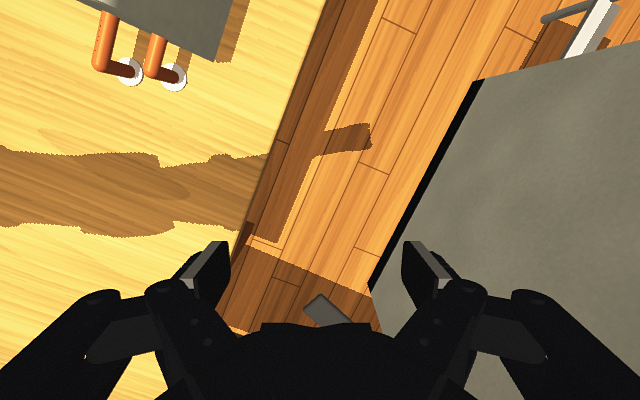

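```bash
cat > h.py <<'E'
import numpy as np, cv2
from plant import manip
def cam(n):
    return manip.read_camera(n)
def save(c,p,box=None,s=1):
    im=c["img"][:,:,::-1]
    if box: x0,y0,x1,y1=box; im=im[y0:y1,x0:x1]
    cv2.imwrite("pics/"+p,cv2.resize(im,None,fx=s,fy=s,interpolation=cv2.INTER_CUBIC))
def ray(c,u,v):
    R=np.array(c["R"]);t=np.array(c["t"])
    d=R.T@np.linalg.solve(np.array(c["K"]),[u,v,1.]); return -R.T@t,d/np.linalg.norm(d)
def onplane(c,u,v,z=0,n=None,p=None):
    o,d=ray(c,u,v)
    if n is None: return o+d*(z-o[2])/d[2]
    n=np.array(n); return o+d*((np.array(p)-o)@n)/(d@n)
def tri(c1,p1,c2,p2):
    o1,d1=ray(c1,*p1);o2,d2=ray(c2,*p2)
    A=np.stack([d1,-d2],1); s=np.linalg.lstsq(A,o2-o1,rcond=None)[0]
    a=o1+s[0]*d1;b=o2+s[1]*d2; return (a+b)/2,np.linalg.norm(a-b)
def proj(c,X):
    x=np.array(c["R"])@np.array(X,float)+np.array(c["t"]); x=np.array(c["K"])@x; return x[:2]/x[2]
E
python3 - <<'E'
from h import *
c=cam("scene"); save(c,"sc_l.png",(80,90,300,300),3.5/1.3); save(c,"sc_r.png",(230,140,450,300),3.5)
c=cam("side"); save(c,"sd_l.png",(260,80,450,190),4); save(c,"sd_r.png",(230,170,420,310),4)
E
```

```text
(no output)
```

View pics/sc_l.png

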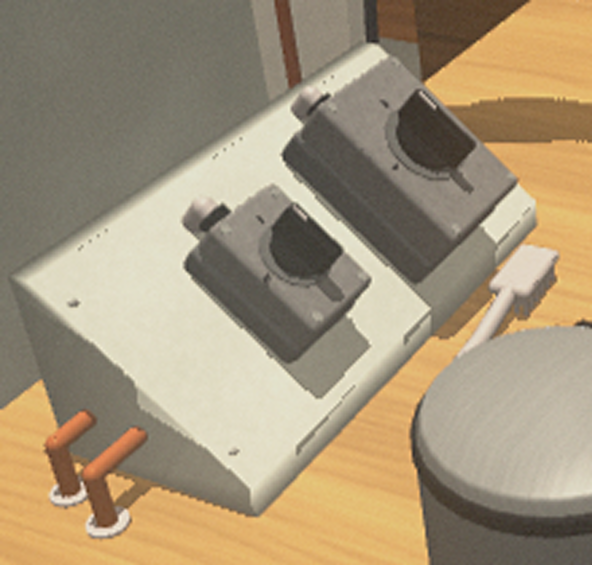

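View pics/sc_r.png

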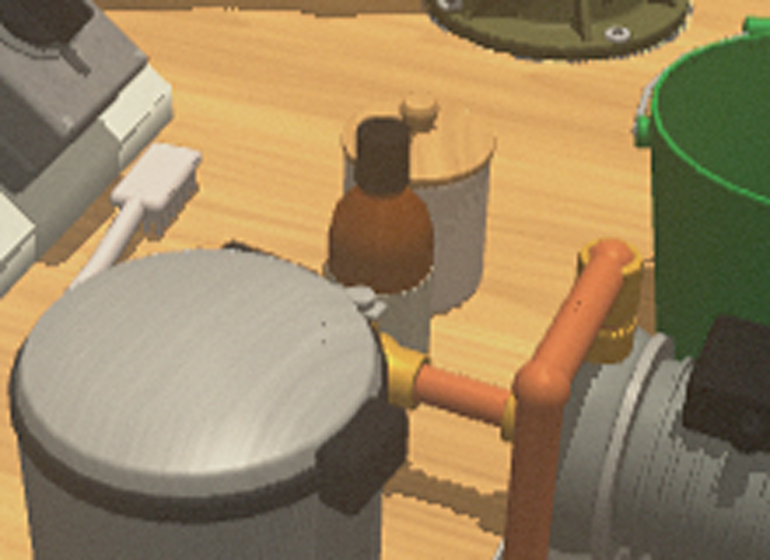

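View pics/sd_l.png

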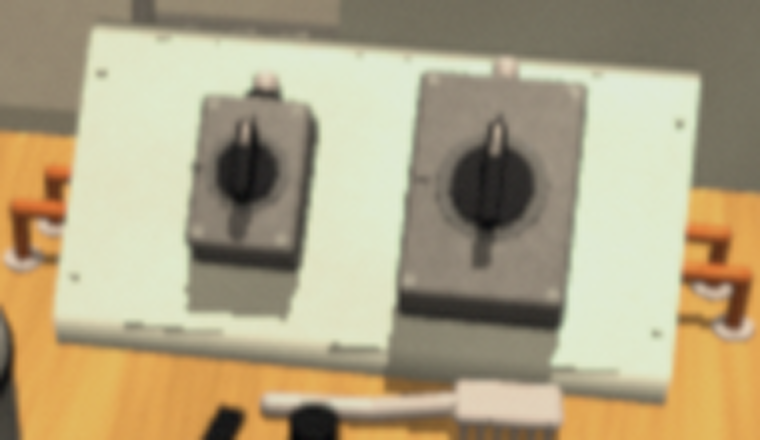

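View pics/sd_r.png

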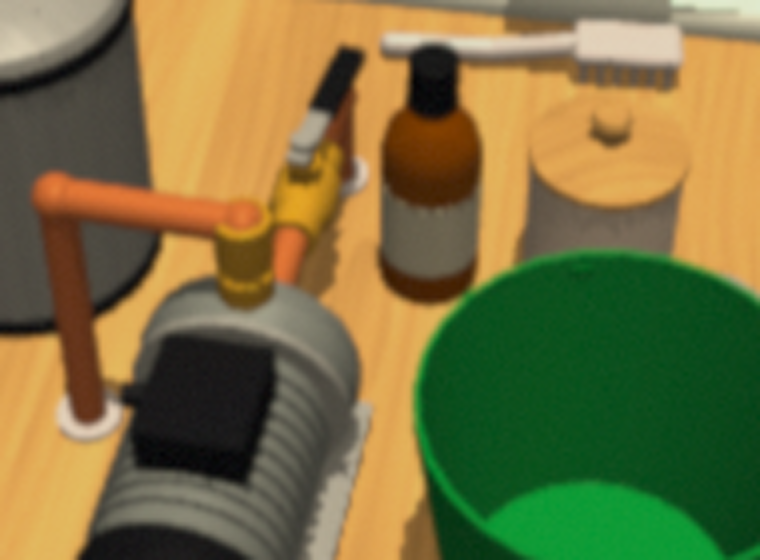

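Run:
```python
from h import *
a=cam("side"); b=cam("scene")
f=lambda p:(p[0]/4+260,p[1]/4+80)
g=lambda p:(p[0]/2.692+80,p[1]/2.692+90)
S=[(205,95),(311,103),(295,250),(191,241)]; C=[(189,252),(272,186),(370,277),(292,350)]
P=[]
for s,c in zip(S,C):
    x,e=tri(a,f(s),b,g(c)); P.append(x); print(x.round(1),round(e,1))
P=np.array(P); print("centre",P.mean(0).round(1)); print([np.linalg.norm(P[i]-P[(i+1)%4]).round(1) for i in range(4)])
S=[(423,72),(584,84),(562,315),(401,298)]; C=[(288,143),(395,58),(518,175),(428,266)]
Q=[]
for s,c in zip(S,C):
    x,e=tri(a,f(s),b,g(c)); Q.append(x); print(x.round(1),round(e,1))
Q=np.array(Q); print("centre",Q.mean(0).round(1));print([np.linalg.norm(Q[i]-Q[(i+1)%4]).round(1) for i in range(4)])
BL=onplane(a,*f((92,28)),172);BR=onplane(a,*f((698,75)),172);print("back",BL,BR,np.linalg.norm(BL-BR))
KL=onplane(a,*f((58,330)),30);KR=onplane(a,*f((665,390)),30);print("kerb",KL,KR,np.linalg.norm(KL-KR))
BL=onplane(b,*g((12,278)),172);BR=onplane(b,*g((372,42)),172);print("back scene",BL,BR,np.linalg.norm(BL-BR))
d=(KL-KR);print(d/np.linalg.norm(d))
```

```text
[ 677.7 -338.9  156. ] 5.9
[ 595.1 -316.4  173.7] 0.9
[ 594.4 -232.5  104.4] 1.3
[ 675.9 -257.5   82. ] 4.6
centre [ 635.8 -286.3  129. ]
[np.float64(87.5), np.float64(108.8), np.float64(88.1), np.float64(110.0)]
[ 518.6 -359.3  173.2] 13.4
[ 402.1 -315.6  206.8] 2.1
[ 401.  -193.   103.9] 10.4
[ 516.4 -228.4   70.6] 2.4
centre [ 459.5 -274.1  138.6]
[np.float64(128.8), np.float64(160.1), np.float64(125.2), np.float64(166.3)]
back [ 774.99970376 -400.28103608  172.        ] [ 316.38144535 -399.19646652  172.        ] 458.6195408355483
kerb [ 768.20582172 -206.6674187    30.        ] [ 321.52795705 -203.35812493   30.        ] 446.6901232467326
back scene [ 777.88680396 -411.63096555  172.        ] [ 314.71345386 -400.44984332  172.        ] 463.3082880132311
[ 0.99997256 -0.00740848  0.        ]
```

```bash
cat >> h.py <<'E'
from scipy.spatial.transform import Rotation as Ro
n40=np.array([0,np.sin(np.radians(40)),np.cos(np.radians(40))])
def tgt(z,y):
    z=np.array(z,float);z/=np.linalg.norm(z);y=np.array(y,float);y-=z*(y@z);y/=np.linalg.norm(y)
    return np.stack([np.cross(y,z),y,z],1)
def delta(R,p=None):
    s=manip.observe(); rv=Ro.from_matrix(R@np.array(s["tcp_rot"]).T).as_rotvec()
    print("rv",rv.round(3),"deg",np.degrees(np.linalg.norm(rv)).round(1), "tcp",s["tcp_pos"].round(1),"F",s["contact_force"].round(1),"op",round(s["opening"],3),"t",s["clock"],"q",s["q"].round(2))
    if p is not None: print("dp",(np.array(p)-s["tcp_pos"]).round(1))
E
python3 - <<'E'
from h import *
delta(tgt(-n40,[1,0,0]),[636,-209,225])
E
python3 -m creep '[{"translation":[0,0,0.06],"rot":[0,0,0]},{"translation":[0,0,0.06],"rot":[0,0,0]},{"translation":[0,0.0,0.03],"rot":[0,0,0.1]}]'
```

```text
rv [-0.615  0.409  1.124] deg 77.0 tcp [ 241.5 -576.4  231.1] F [ 0.7 -0.1  0.3] op 1.003 t 0.35 q [ 1.28  0.51 -0.24  1.5   0.13  1.15 -0.15]
dp [394.5 367.4  -6.1]
clock: 0.72
tcp_pos: [240.3, -574.3, 381.8]
tcp_rot: [[0.878, 0.478, -0.004], [0.478, -0.878, 0.007], [-0.001, -0.008, -1.0]]
contact_force: [0.3, -1.0, -0.9]
opening: 1.002
```

```bash
python3 -m creep '[{"translation":[0.05,0.046,0],"rot":[-0.07,0.05,0.13]},{"translation":[0.05,0.046,0],"rot":[-0.07,0.05,0.13]},{"translation":[0.05,0.046,0],"rot":[-0.07,0.05,0.13]},{"translation":[0.05,0.046,0],"rot":[-0.07,0.05,0.13]},{"translation":[0.05,0.046,0],"rot":[-0.07,0.05,0.13]},{"translation":[0.05,0.046,0],"rot":[-0.07,0.05,0.13]},{"translation":[0.05,0.046,0],"rot":[-0.07,0.05,0.13]},{"translation":[0.04,0.046,0],"rot":[-0.07,0.05,0.13]}]'
python3 - <<'E'
from h import *
delta(tgt(-n40,[1,0,0]),[636,-209,225])
c=cam("wrist");save(c,"w1.png")
E
```

```text
clock: 1.72
tcp_pos: [603.7, -231.2, 385.8]
tcp_rot: [[-0.04, 0.999, -0.034], [0.779, 0.01, -0.627], [-0.626, -0.051, -0.778]]
contact_force: [-0.1, -1.2, -0.7]
opening: 1.002
rv [-0.021 -0.051 -0.009] deg 3.2 tcp [ 603.7 -231.2  385.8] F [-0.1 -1.2 -0.7] op 1.002 t 1.725 q [ 0.27  0.47 -0.51  1.39  0.87  1.57 -0.29]
dp [  32.3   22.2 -160.8]
```

View pics/w1.png

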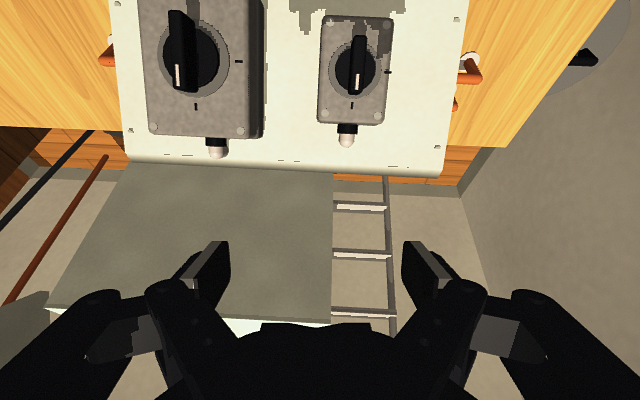

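Run:
```python
from h import *
c=cam("wrist");a=cam("side");b=cam("scene")
x,e=tri(c,(356,70),a,(322.5,123));print(x,e)
x2,e=tri(c,(356,70),b,(183.5,188.5));print(x2,e)
X=(x+x2)/2
P=[onplane(c,u,v,n=n40,p=x2) for u,v in [(321,17),(394,17),(391,125),(318,123)]]
P=np.array(P);print(P.round(1),P.mean(0).round(1),[np.linalg.norm(P[i]-P[(i+1)%4]).round(1) for i in range(4)])
for p in [(138,436-278),(444,178)]:print("back edge",onplane(c,130,160,172),onplane(c,444,177,172))
save(c,"w1z.png",(300,0,460,150),5)
```

```text
[ 635.66181657 -245.56526605  158.40722002] 12.716736159651232
[ 647.97053941 -268.05125401  135.60482299] 18.731647763724993
[[ 600.4 -220.1   95.4]
 [ 682.9 -216.8   92.6]
 [ 693.9 -307.2  168.5]
 [ 604.2 -309.5  170.4]] [ 645.3 -263.4  131.7] [np.float64(82.6), np.float64(118.6), np.float64(89.8), np.float64(116.7)]
back edge [ 327.94949343 -397.95572998  172.        ] [ 791.78034039 -392.29643677  172.        ]
back edge [ 327.94949343 -397.95572998  172.        ] [ 791.78034039 -392.29643677  172.        ]
```

View pics/w1z.png

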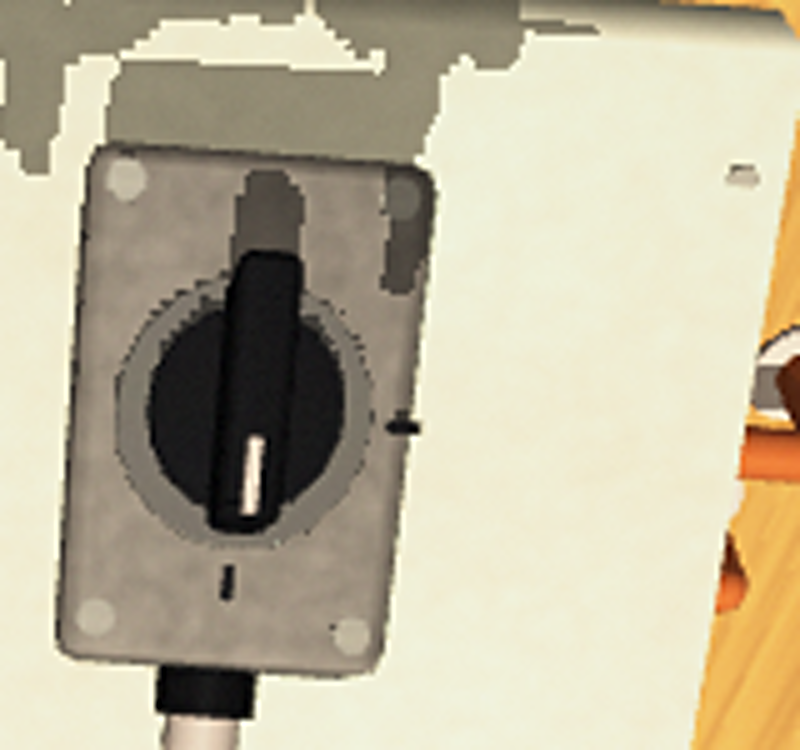

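Run:
```python
from h import *
c=cam("wrist");a=cam("side");b=cam("scene")
save(c,"w2z.png",(300,0,460,150),5)
save(a,"a2z.png",(290,80,370,160),8)
w=(349,82.4)
x,e=tri(c,w,a,(322,123));print(x,e)
x2,e=tri(c,w,b,(187.5,184));print(x2,e)
for x in (x,x2):
  P=np.array([onplane(c,u/5+300,v/5,n=n40,p=x) for u,v in [(92,145),(432,165),(378,675),(58,652)]])
  print(P.round(1).tolist(),P.mean(0).round(1),[np.linalg.norm(P[i]-P[(i+1)%4]).round(1) for i in range(4)])
s=manip.observe();print(s["dq"].round(3),s["tcp_pos"])
```

```text
[ 635.39008985 -292.7808546   126.15781145] 4.796614527678981
[ 631.18770872 -282.30535264  139.48496853] 4.697390954999098
[[592.3, -248.0, 88.6], [673.9, -249.4, 89.8], [671.7, -341.1, 166.7], [588.4, -339.2, 165.1]] [ 631.6 -294.4  127.5] [np.float64(81.7), np.float64(119.7), np.float64(83.3), np.float64(119.1)]
[[592.9, -241.0, 104.8], [670.9, -242.4, 106.0], [668.8, -329.9, 179.5], [589.2, -328.1, 177.9]] [ 630.5 -285.4  142. ] [np.float64(78.1), np.float64(114.4), np.float64(79.6), np.float64(113.8)]
[ 0.015 -0.005  0.001  0.     0.001 -0.    -0.   ] [ 601.28880776 -234.63418131  386.24695777]
```

View pics/w2z.png

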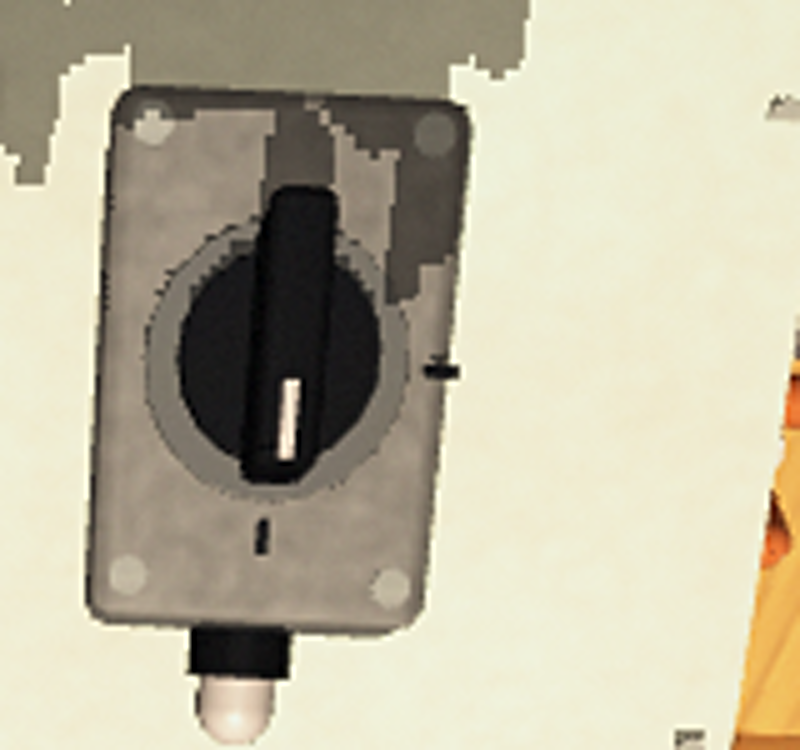

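View pics/a2z.png

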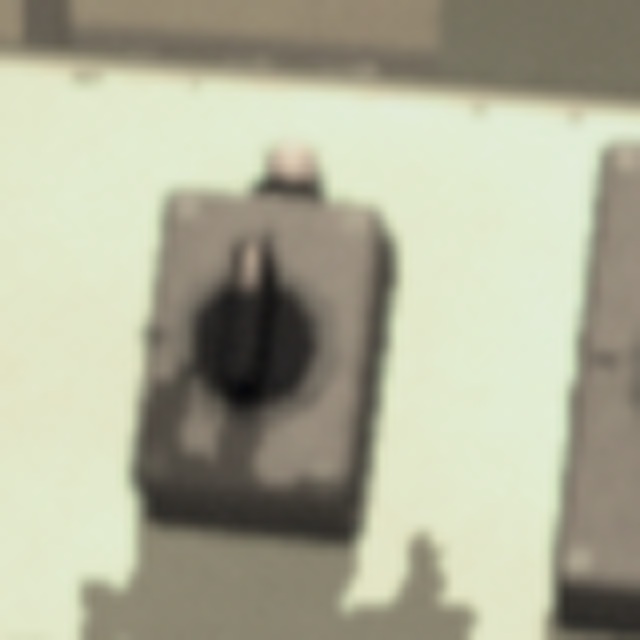

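```bash
python3 -m creep '[{"translation":[0.017,0.012,-0.05],"rot":[-0.02,-0.05,-0.01]},{"translation":[0.017,0.012,-0.05],"rot":[0,0,0]},{"translation":[0,0,0],"rot":[0,0,0]},{"translation":[0,0,0],"rot":[0,0,0]},{"translation":[0,0,0],"rot":[0,0,0]}]'
python3 - <<'E'
from h import *
delta(tgt(-n40,[1,0,0]),[636,-209,225])
print(manip.observe()["dq"].round(4))
c=cam("wrist");save(c,"w3.png");save(c,"w3z.png",(260,0,460,150),4);print(np.array(c["t"]),cam("wrist")["t"])
E
```

```text
clock: 2.7
tcp_pos: [632.5, -221.1, 291.7]
tcp_rot: [[0.029, 1.0, -0.008], [0.765, -0.027, -0.644], [-0.644, 0.012, -0.765]]
contact_force: [0.7, 0.7, -0.1]
opening: 0.999
rv [0.002 0.012 0.027] deg 1.7 tcp [ 632.5 -221.1  291.7] F [ 0.7  0.7 -0.1] op 0.999 t 2.7 q [ 0.23  0.57 -0.48  1.51  0.94  1.43 -0.53]
dp [  3.5  12.1 -66.7]
[ 0.0105 -0.0207  0.0048 -0.0174  0.0011  0.006   0.0089]
[-642.61206279 -322.69140979  149.86459936] [-642.98720541 -322.6069384   149.7029692 ]
```

View pics/w3.png

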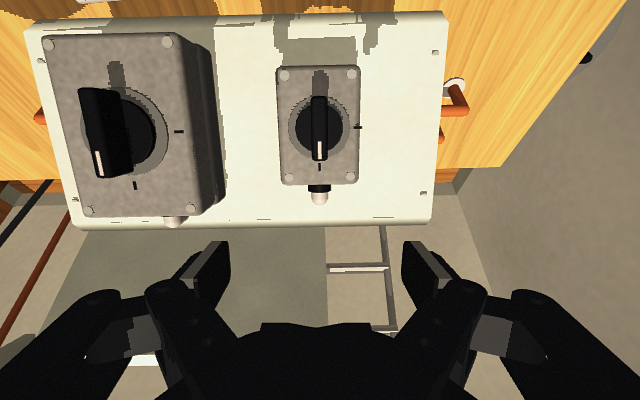

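View pics/w3z.png

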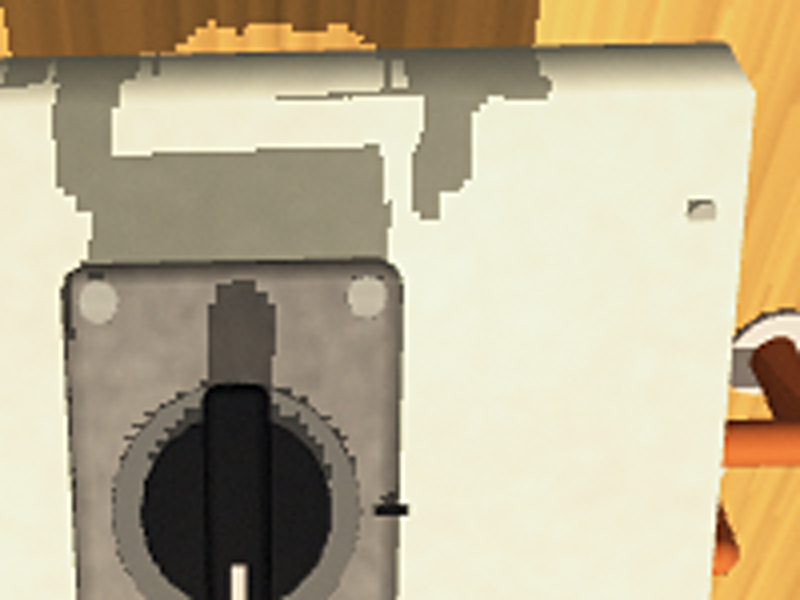

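Run:
```python
from h import *
c=cam("wrist");a=cam("side");b=cam("scene");print(c["t"])
w=(318.7,126.5)
x,e=tri(c,w,a,(322,122.8));print(x,e)
x2,e=tri(c,w,b,(187.5,184));print(x2,e)
for x in (x,x2):
  P=np.array([onplane(c,u,v,n=n40,p=x) for u,v in [(276.5,66),(360.5,65),(358,184.5),(279,185.5)]])
  print(P.round(1).tolist(),P.mean(0).round(1),[np.linalg.norm(P[i]-P[(i+1)%4]).round(1) for i in range(4)])
  print(onplane(c,319.5,98,n=n40,p=x+38*n40),onplane(c,318.9,160,n=n40,p=x+38*n40))
```

```text
[-642.91796799 -322.43070929  149.69617602]
[ 635.89288835 -271.25840204  140.67250936] 2.825187362517085
[ 637.44034251 -272.27858384  142.40495097] 5.123312887750739
[[599.1, -227.7, 104.1], [677.7, -228.9, 105.1], [676.4, -316.5, 178.7], [594.2, -315.6, 177.9]] [ 636.8 -272.2  141.5] [np.float64(78.6), np.float64(114.4), np.float64(82.3), np.float64(114.8)]
[ 638.32225383 -227.92775269  153.91925446] [ 636.44860782 -267.67940996  187.27485542]
[[599.2, -227.4, 104.7], [677.6, -228.6, 105.7], [676.3, -316.0, 179.1], [594.3, -315.0, 178.3]] [ 636.8 -271.7  142. ] [np.float64(78.4), np.float64(114.1), np.float64(82.1), np.float64(114.5)]
[ 638.3167696  -227.53076306  154.46254806] [ 636.44809044 -267.17704264  187.72972663]
```

```bash
python3 -m creep '[{"translation":[0.004,0.006,-0.036],"rot":[0,0.012,0.025]},{"translation":[0,0.006,-0.036],"rot":[0,0,0]},{"translation":[0,0,0],"rot":[0,0,0]},{"translation":[0,0,0],"rot":[0,0,0]}]'
python3 - <<'E'
from h import *
delta(tgt(-n40,[1,0,0]),[637,-266,148])
c=cam("wrist");save(c,"w4.png")
E
```

```text
clock: 3.45
tcp_pos: [637.9, -207.8, 220.6]
tcp_rot: [[0.002, 1.0, 0.003], [0.765, 0.001, -0.644], [-0.644, 0.004, -0.765]]
contact_force: [-0.1, 0.3, 0.2]
opening: 1.0
rv [ 0.002  0.004 -0.001] deg 0.3 tcp [ 637.9 -207.8  220.6] F [-0.1  0.3  0.2] op 1.0 t 3.45 q [ 0.2   0.64 -0.47  1.59  0.99  1.34 -0.65]
dp [ -0.9 -58.2 -72.6]
```

View pics/w4.png

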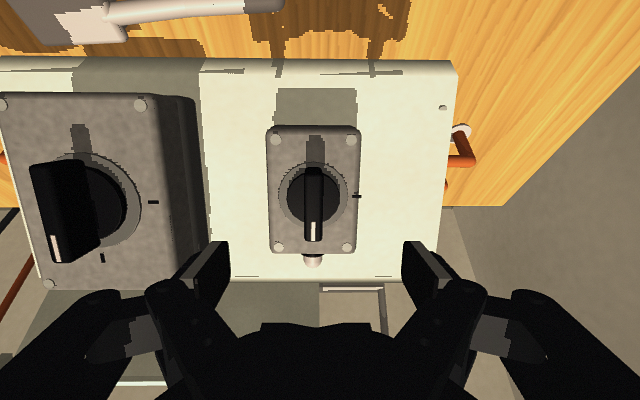

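Run:
```python
from h import *
c=cam("wrist")
for z in (136,138,140,142):
  p=np.array([637,-272.5,139.5])+ (z-139.5)*n40
  P=np.array([onplane(c,u,v,n=n40,p=p) for u,v in [(266,127),(361,126),(358,252.5),(269,253.5)]])
  print(z,P.mean(0).round(1),[np.linalg.norm(P[i]-P[(i+1)%4]).round(1) for i in range(4)], onplane(c,313.7,167,n=n40,p=p+38*n40),onplane(c,313,240,n=n40,p=p+38*n40))
```

```text
136 [ 637.  -275.4  137.4] [np.float64(80.6), np.float64(117.4), np.float64(85.1), np.float64(117.5)] [ 637.41272056 -227.82868464  147.05286724] [ 636.57935854 -272.90355157  184.87517145]
138 [ 637.  -273.8  138.6] [np.float64(79.9), np.float64(116.4), np.float64(84.4), np.float64(116.5)] [ 637.41934967 -226.29486375  148.37665327] [ 636.59383992 -270.94501687  185.84258029]
140 [ 637.  -272.1  139.8] [np.float64(79.3), np.float64(115.5), np.float64(83.7), np.float64(115.6)] [ 637.42597878 -224.76104285  149.7004393 ] [ 636.60832131 -268.98648216  186.80998912]
142 [ 637.  -270.4  141. ] [np.float64(78.6), np.float64(114.6), np.float64(83.0), np.float64(114.7)] [ 637.43260789 -223.22722196  151.02422534] [ 636.6228027  -267.02794746  187.77739795]
```

```bash
python3 -m creep '[{"translation":[-0.001,-0.018,-0.021],"rot":[0,0,0]},{"translation":[0,-0.018,-0.021],"rot":[0,0,0]},{"translation":[0,-0.01,-0.012],"rot":[0,0,0]},{"translation":[0,-0.006,-0.008],"rot":[0,0,0]},{"translation":[0,0,0],"rot":[0,0,0]},{"translation":[0,0,0],"rot":[0,0,0]}]'
python3 - <<'E'
from h import *
delta(tgt(-n40,[1,0,0]),[637,-266,148])
c=cam("wrist");save(c,"w5.png")
E
```

```text
clock: 4.3
tcp_pos: [639.9, -260.6, 163.9]
tcp_rot: [[0.009, 1.0, 0.012], [0.765, 0.001, -0.645], [-0.644, 0.015, -0.764]]
contact_force: [-0.0, 0.3, -0.3]
opening: 1.0
rv [ 0.002  0.015 -0.001] deg 0.9 tcp [ 639.9 -260.6  163.9] F [-0.   0.3 -0.3] op 1.0 t 4.3 q [ 0.27  0.69 -0.44  1.65  1.08  1.22 -0.7 ]
dp [ -2.9  -5.4 -15.9]
```

View pics/w5.png

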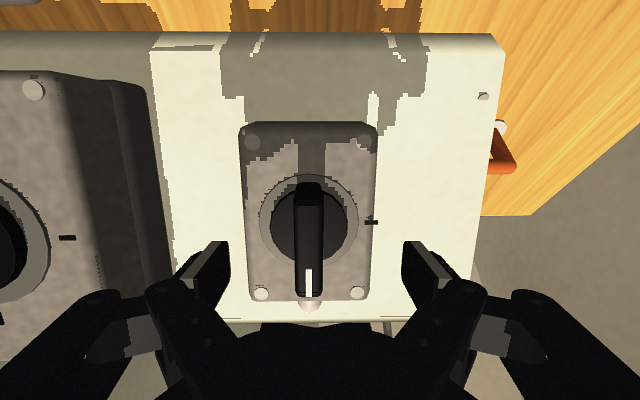

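```bash
python3 -m creep '[{"translation":[-0.002,-0.004,-0.008],"rot":[0,0.015,0]},{"translation":[-0.001,-0.003,-0.009],"rot":[0,0,0]},{"translation":[0,0,0],"rot":[0,0,0]}]'
python3 - <<'E'
from h import *
delta(tgt(-n40,[1,0,0]),[637,-266,148])
E
```

```text
clock: 4.72
tcp_pos: [637.0, -267.3, 146.2]
tcp_rot: [[-0.001, 1.0, 0.001], [0.765, 0.002, -0.644], [-0.644, -0.0, -0.765]]
contact_force: [-0.3, -0.0, 1.2]
opening: 1.002
rv [ 0.002 -0.    -0.002] deg 0.2 tcp [ 637.  -267.3  146.2] F [-0.3 -0.   1.2] op 1.002 t 4.725 q [ 0.27  0.72 -0.43  1.66  1.09  1.2  -0.71]
dp [-0.   1.3  1.8]
```

```bash
python3 -m creep '[{"translation":[0,0.001,0.002],"rot":[0,0,0]},{"translation":[0,0,0],"rot":[0,0,0]},{"translation":[0,0,0],"rot":[0,0,0]},{"translation":[0,0,0],"rot":[0,0,0]},{"translation":[0,0,0],"rot":[0,0,0]},{"translation":[0,0,0],"rot":[0,0,0]}]' 0
python3 - <<'E'
from h import *
delta(tgt(-n40,[1,0,0]),[637,-266,148]);print(manip.observe()["moment"])
c=cam("wrist");save(c,"w6.png")
E
```

```text
clock: 5.48
tcp_pos: [636.0, -262.4, 151.4]
tcp_rot: [[-0.001, 1.0, 0.001], [0.765, 0.002, -0.644], [-0.644, 0.0, -0.765]]
contact_force: [0.9, -0.3, -1.0]
opening: 0.149
rv [ 0.001  0.    -0.002] deg 0.1 tcp [ 636.  -262.4  151.4] F [ 0.9 -0.3 -1. ] op 0.149 t 5.475 q [ 0.27  0.71 -0.43  1.66  1.08  1.21 -0.7 ]
dp [ 1.  -3.6 -3.4]
[ 0.77758892  0.29738197 -0.32218914]
```

View pics/w6.png

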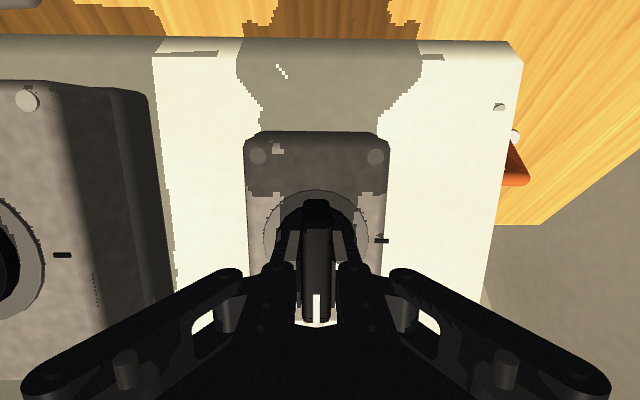

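```bash
python3 -m creep '[{"translation":[0,0,0],"rot":[0,0.1,0.12]},{"translation":[0,0,0],"rot":[0,0.1,0.12]},{"translation":[0,0,0],"rot":[0,0.1,0.12]},{"translation":[0,0,0],"rot":[0,0.1,0.12]},{"translation":[0,0,0],"rot":[0,0.1,0.12]}]'
python3 - <<'E'
from h import *
delta(tgt(-n40,[0,-.766,.643]),[637,-264,149.7]);print(manip.observe()["moment"])
E
```

```text
clock: 6.15
tcp_pos: [635.6, -262.6, 151.5]
tcp_rot: [[-0.721, 0.693, 0.003], [0.53, 0.554, -0.643], [-0.447, -0.462, -0.766]]
contact_force: [1.6, -0.4, -1.4]
opening: 0.152
rv [ 0.004 -1.526 -1.821] deg 136.1 tcp [ 635.6 -262.6  151.5] F [ 1.6 -0.4 -1.4] op 0.152 t 6.15 q [ 0.33  0.73 -0.55  1.67  1.13  1.27  0.07]
dp [ 1.4 -1.4 -1.8]
[ 0.73419065  0.09428766 -0.13378228]
```

```bash
python3 -m creep '[{"translation":[0,0,0],"rot":[0,0.1,0.12]},{"translation":[0,0,0],"rot":[0,0.1,0.12]},{"translation":[0,0,0],"rot":[0,0.1,0.12]},{"translation":[0,0,0],"rot":[0,0.1,0.12]}]'
python3 - <<'E'
from h import *
delta(tgt(-n40,[0,.766,-.643]),[637,-264,149.7]);print(manip.observe()["moment"])
E
```

```text
clock: 6.65
tcp_pos: [635.5, -262.9, 151.7]
tcp_rot: [[-0.993, 0.119, 0.004], [0.089, 0.762, -0.641], [-0.08, -0.636, -0.767]]
contact_force: [1.6, -0.5, -0.9]
opening: 0.157
rv [-0.002  0.08   0.089] deg 6.9 tcp [ 635.5 -262.9  151.7] F [ 1.6 -0.5 -0.9] op 0.157 t 6.65 q [ 0.38  0.74 -0.63  1.67  1.17  1.32  0.7 ]
dp [ 1.5 -1.1 -2. ]
[0.79029019 0.13052282 0.07523695]
```

```bash
python3 -m creep '[{"translation":[0,0,0],"rot":[0,0.08,0.095]},{"translation":[0,0,0],"rot":[0,0.02,0.024]},{"translation":[0,0,0],"rot":[0,0,0]}]'
python3 - <<'E'
from h import *
delta(tgt(-n40,[0,.766,-.643]),[637,-264,149.7]);print(manip.observe()["moment"])
c=cam("wrist");save(c,"w7.png")
E
```

```text
clock: 7.02
tcp_pos: [635.6, -262.9, 151.7]
tcp_rot: [[-0.999, -0.035, 0.003], [-0.029, 0.768, -0.639], [0.02, -0.639, -0.769]]
contact_force: [-0.2, 1.2, -1.4]
opening: 0.154
rv [-0.004 -0.02  -0.029] deg 2.0 tcp [ 635.6 -262.9  151.7] F [-0.2  1.2 -1.4] op 0.154 t 7.025 q [ 0.39  0.75 -0.65  1.66  1.17  1.33  0.85]
dp [ 1.4 -1.1 -2. ]
[ 1.06067644 -0.8944064  -1.17156683]
```

View pics/w7.png

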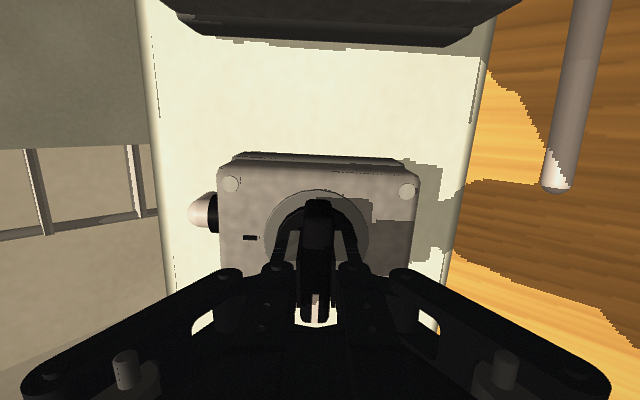

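```bash
python3 -m creep '[{"translation":[0,0,0],"rot":[0,0,0]},{"translation":[0,0,0],"rot":[0,0,0]},{"translation":[0,0,0],"rot":[0,0,0]},{"translation":[0,0,0],"rot":[0,0,0]},{"translation":[0,0.01,0.012],"rot":[0,0,0]},{"translation":[0,0.02,0.024],"rot":[0,0,0]},{"translation":[0,0.03,0.036],"rot":[0,0,0]},{"translation":[0,0.03,0.036],"rot":[0,0,0]}]' 0.085
python3 - <<'E'
from h import *
delta(tgt(-n40,[0,.766,-.643]));
c=cam("wrist");save(c,"w8.png")
c=cam("side");save(c,"s8.png",(230,80,450,245),3.6)
E
```

```text
clock: 8.07
tcp_pos: [633.2, -171.5, 262.6]
tcp_rot: [[-0.999, -0.038, -0.002], [-0.028, 0.767, -0.641], [0.026, -0.641, -0.767]]
contact_force: [1.0, 0.4, 0.9]
opening: 0.995
rv [-0.002 -0.026 -0.028] deg 2.2 tcp [ 633.2 -171.5  262.6] F [1.  0.4 0.9] op 0.995 t 8.075 q [ 0.27  0.64 -0.71  1.54  1.03  1.54  0.94]
```

View pics/w8.png

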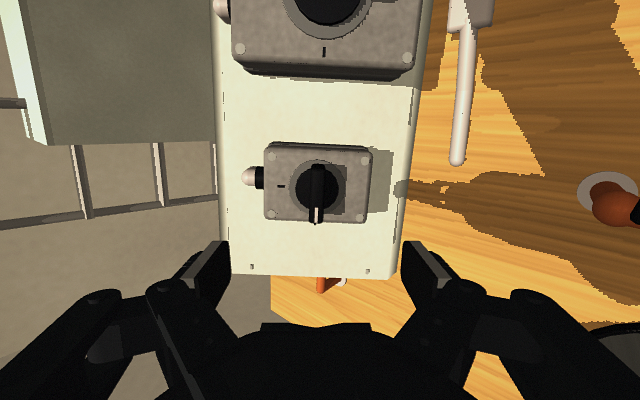

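View pics/s8.png

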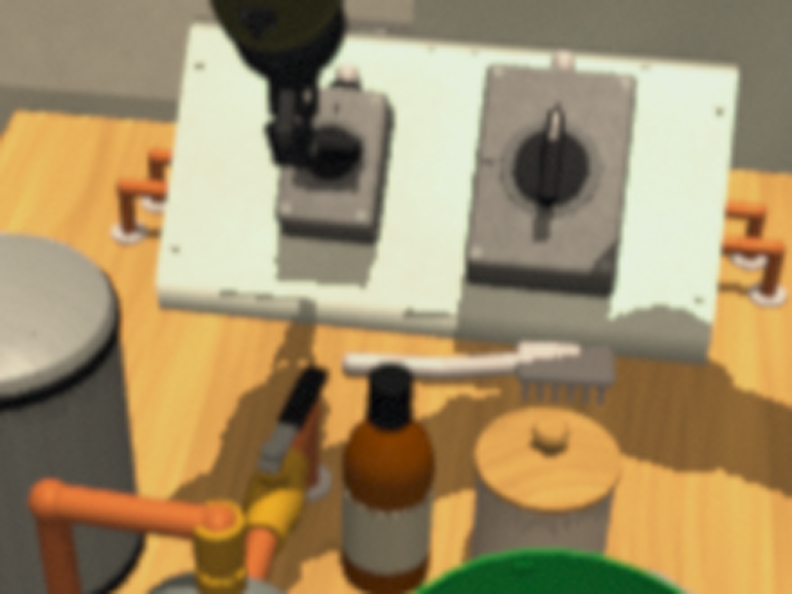

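Run:
```python
from h import *
a=cam("side");b=cam("scene")
f=lambda p:(p[0]/4+230,p[1]/4+170)
g=lambda p:(p[0]/3.5+230,p[1]/3.5+140)
print("cap",tri(a,f((434,55)),b,g((383,123))),onplane(a,*f((434,55)),186),onplane(b,*g((383,123)),186))
print("base near",onplane(a,*f((430,299)),0))
print("lever tip",onplane(a,*f((352,50)),123),"sleeve start",onplane(a,*f((312,122)),123),"metal end",onplane(a,*f((304,150)),123))
print("deliv corner", onplane(a,*f((243,212)),201),onplane(b,*g((612,250)),201), onplane(a,*f((48,188)),201),onplane(b,*g((542,378)),201))
print("canister lid top knob",tri(a,f((612,115)),b,g((420,105))))
print("canister lid c",onplane(a,*f((609,155)),140))
for u,v in [(386,45),(680,25),(680,62),(577,40)]: print("brush",onplane(a,*f((u,v)),28))
print("foot of inlet",onplane(a,*f((355,175)),0))
u=onplane(a,337,280,178)
for p in [(334,265),(437,265),(385,235)]: print("bucket rim",onplane(a,*p,178))
for p in [(193,170),(264,170),(230,148)]: print("bin rim",onplane(a,*p,235))
```

```text
cap (array([548.26968086,  37.79328808, 187.91440205]), np.float64(2.5157707120330395)) [548.6867895   37.47145754 186.        ] [543.70239214  35.41783831 186.        ]
base near [544.12173694  63.46646658   0.        ]
lever tip [608.88721856 -31.06248899 123.        ] sleeve start [622.86146927  39.13839285 123.        ] metal end [623.47260985  64.32262681 123.        ]
deliv corner [631.80789865 195.31173614 201.        ] [635.61624606 192.71835433 201.        ] [739.53225837 193.08396697 201.        ] [744.1716365  187.88655249 201.        ]
canister lid top knob (array([440.93404303,  22.92931073, 138.26666372]), np.float64(0.9171889017840155))
canister lid c [440.52945528  59.24193577 140.        ]
brush [ 603.12179357 -147.35933457   28.        ]
brush [ 396.16810963 -200.27784715   28.        ]
brush [ 394.75551262 -159.70126302   28.        ]
brush [ 468.52673739 -172.81969827   28.        ]
foot of inlet [609.31636466 -41.57477135   0.        ]
bucket rim [527.66876132 276.81127894 178.        ]
bucket rim [321.92364254 246.06599242 178.        ]
bucket rim [430.42824995 178.91987058 178.        ]
bin rim [878.13482083  94.50041659 235.        ]
bin rim [717.22503701  70.6937092  235.        ]
bin rim [817.6764991    1.74748887 235.        ]
```

```bash
python3 -m creep '[{"translation":[-0.01,0.03,0.03],"rot":[0.12,0,0]},{"translation":[-0.017,0.04,0.015],"rot":[0.14,0,0]},{"translation":[-0.02,0.045,0],"rot":[0.14,0,0]},{"translation":[-0.02,0.045,0],"rot":[0.14,0,0]},{"translation":[-0.02,0.04,0],"rot":[0.14,0,0]},{"translation":[0,0.0,0],"rot":[0,0,0]},{"translation":[0,0.0,0],"rot":[0,0,0]},{"translation":[0,0.0,0],"rot":[0,0,0]}]'
python3 - <<'E'
from h import *
delta(tgt([0,0,-1],[0,1,0]),[547,37,300]);
c=cam("wrist");save(c,"w9.png");print(np.array(c["t"]),cam("wrist")["t"])
E
```

```text
clock: 9.28
tcp_pos: [542.0, 24.4, 301.4]
tcp_rot: [[-0.999, -0.032, -0.014], [-0.032, 0.999, -0.004], [0.014, -0.004, -1.0]]
contact_force: [0.1, 0.3, -0.6]
opening: 0.996
rv [ 0.004 -0.014 -0.032] deg 2.0 tcp [542.   24.4 301.4] F [ 0.1  0.3 -0.6] op 0.996 t 9.275 q [ 0.55  0.46 -1.01  1.58  0.4   1.34  1.09]
dp [ 5.  12.6 -1.4]
[  -6.46964134 -574.65356776  312.54882964] [  -6.51940976 -574.65832165  312.52985485]
```

View pics/w9.png

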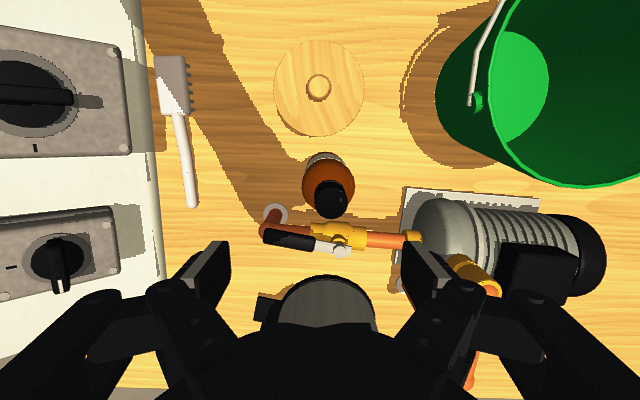

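Run:
```python
from h import *
c=cam("wrist");save(c,"w9z.png",(240,140,430,280),4.2)
```

```text
(no output)
```

View pics/w9z.png

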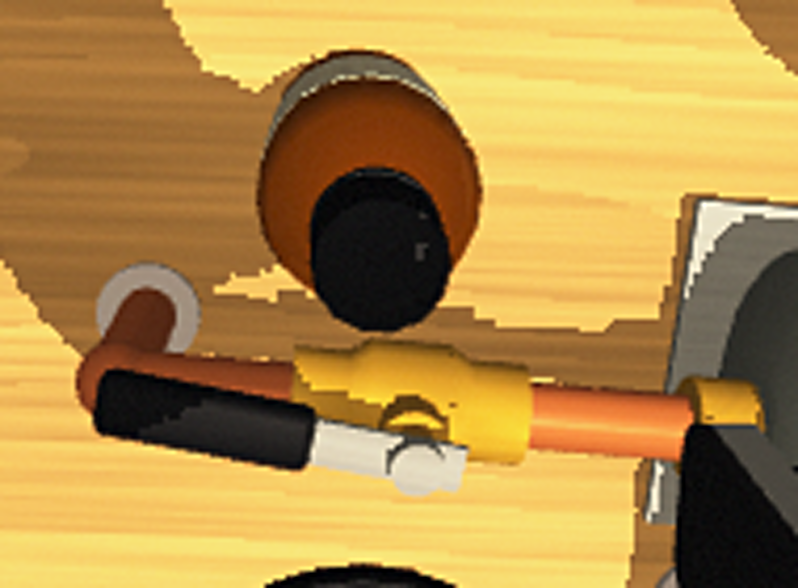

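Run:
```python
from h import *
c=cam("wrist")
f=lambda p:(p[0]/4.2+240,p[1]/4.2+140)
print("cap",onplane(c,*f((380,262)),186), "L/R",onplane(c,*f((312,255)),186),onplane(c,*f((448,262)),186))
S=onplane(c,*f((415,463)),124);T=onplane(c,*f((98,403)),121);N=onplane(c,*f((310,438)),121)
print("stem",S,"tip",T,np.linalg.norm((S-T)[:2]),"near",N,np.linalg.norm((S-N)[:2]))
v=(T-S)[:2];print("lever deg",np.degrees(np.arctan2(v[1],v[0])))
A=onplane(c,*f((110,372)),75);B=onplane(c,*f((680,424)),75);print(A,B,"pipe deg",np.degrees(np.arctan2(*(A-B)[:2][::-1])))
print("canister knob",onplane(c,318,86,140))
for p in [(193,205),(165,58),(177,112)]:print("brush",onplane(c,*p,28))
print("bin front",onplane(c,326,275,240))
s=manip.observe();print(s["tcp_pos"])
```

```text
cap [549.41712734  39.33916499 186.        ] L/R [548.29373945  24.09609157 186.        ] [548.92093067  54.52626551 186.        ]
stem [626.27770304  55.86082468 124.        ] tip [611.96770035 -36.18586334 121.        ] 93.15239639545841 near [620.8107839   25.27013082 121.        ] 31.075356086728483
lever deg -98.83672694652671
[619.89839408 -40.62267775  75.        ] [631.93743818 147.47259843  75.        ] pipe deg -93.6622226892944
canister knob [441.72694136  24.20422103 140.        ]
brush [ 603.49683179 -159.40003321   28.        ]
brush [ 399.46039726 -181.6872684    28.        ]
brush [ 468.54679549 -171.73070427   28.        ]
bin front [594.63177464  35.23727593 240.        ]
[541.90107156  25.39673911 301.69625923]
```

Run:
```python
from h import *
c=cam("wrist");a=cam("side");b=cam("scene")
print("campos",-np.array(c["R"]).T@c["t"])
for X in [(717,71,235),(800,85,240),(880,94,235),(720,0,240)]:print(X,proj(c,X),proj(b,X),proj(a,X))
print(tri(c,(326,275),b,(290,212)))
# scene bin rim ellipse
for p in [(234,250),(342,250),(288,211),(288,272)]: print(onplane(b,*p,238))
for p in [(193,170),(266,170),(229,148),(229,190)]: print(onplane(a,*p,238))
save(c,"w10.png",(220,240,460,400),3.3)
```

```text
campos [478.45335755  24.0163275  445.63462626]
(717, 71, 235) [358.93263501 393.2276987 ] [323.31478623 205.05501179] [264.06482631 170.09396038]
(800, 85, 240) [368.07761115 466.25807427] [311.14949743 233.59269092] [226.91781807 168.88156068]
(880, 94, 235) [369.87001501 516.42501054] [294.22784613 271.27233925] [192.29203996 169.78552084]
(720, 0, 240) [281.06790979 398.67411243] [284.15522226 194.36923797] [269.60031736 149.51218504]
(array([655.33652229,  11.31718649, 156.87687814]), np.float64(62.91504870945179))
[876.00416721  -5.01931784 238.        ]
[815.44304278 140.88055449 238.        ]
[758.45464906  25.77069934 238.        ]
[887.47069562  88.11055444 238.        ]
[876.39356526  97.89512808 238.        ]
[711.63463166  73.51893647 238.        ]
[818.56135457   5.87394857 238.        ]
[775.75666673 151.8644589  238.        ]
```

View pics/w10.png

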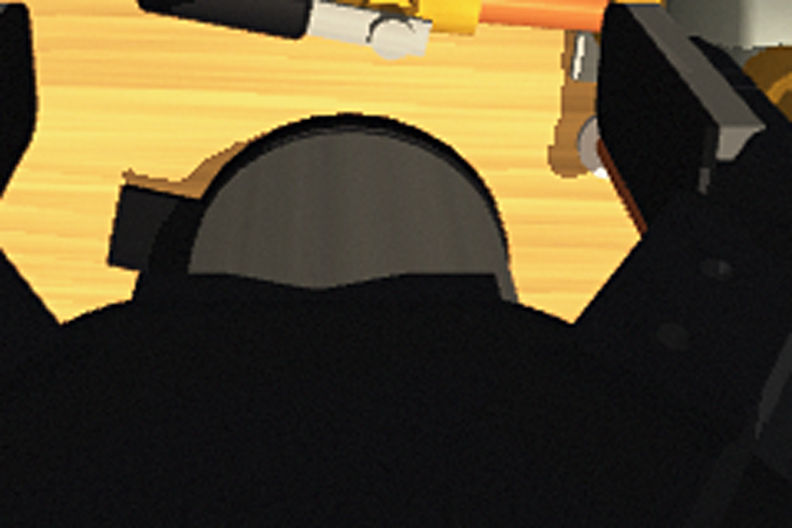

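```bash
python3 -m creep '[{"translation":[0.006,0.013,-0.03],"rot":[0,-0.014,-0.03]},{"translation":[0,0,-0.04],"rot":[0,0,0]},{"translation":[0,0,-0.035],"rot":[0,0,0]},{"translation":[0,0,0],"rot":[0,0,0]},{"translation":[0,0,0],"rot":[0,0,0]}]'
python3 - <<'E'
from h import *
delta(tgt([0,0,-1],[0,1,0]),[548.7,39.3,152]);
c=cam("wrist");save(c,"w11.png")
E
```

```text
clock: 10.25
tcp_pos: [549.3, 39.7, 196.4]
tcp_rot: [[-1.0, -0.002, 0.005], [-0.002, 1.0, -0.002], [-0.005, -0.002, -1.0]]
contact_force: [0.1, -0.2, 0.4]
opening: 0.994
rv [ 0.002  0.005 -0.002] deg 0.4 tcp [549.3  39.7 196.4] F [ 0.1 -0.2  0.4] op 0.994 t 10.25 q [ 0.48  0.55 -0.94  1.75  0.5   1.1   0.94]
dp [ -0.6  -0.4 -44.4]
```

View pics/w11.png

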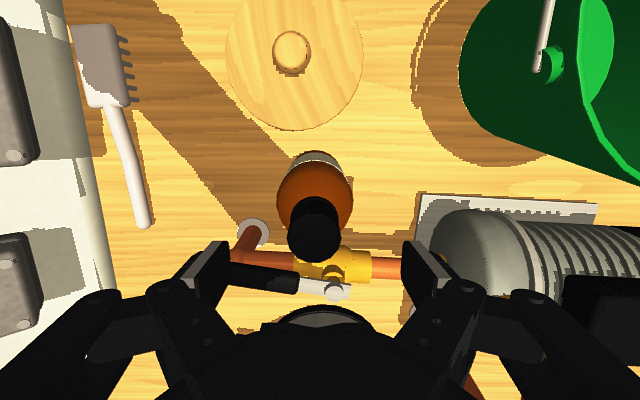

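```bash
python3 - <<'E'
from h import *
c=cam("wrist");print(onplane(c,315,236,186),onplane(c,290,236,186),onplane(c,341,236,186),onplane(c,315,262,186))
E
python3 -m creep '[{"translation":[0,0,-0.02],"rot":[0,0,0]},{"translation":[0,0,-0.015],"rot":[0,0,0]},{"translation":[0,0,-0.008],"rot":[0,0,0]},{"translation":[0,0,0],"rot":[0,0,0]}]'
```

```text
[548.5288691   39.54790807 186.        ] [548.56536858  25.14284148 186.        ] [548.490932    54.52035477 186.        ] [565.10196836  39.5617943  186.        ]
clock: 10.85
tcp_pos: [551.5, 39.8, 155.9]
tcp_rot: [[-1.0, -0.001, 0.012], [-0.001, 1.0, -0.003], [-0.012, -0.003, -1.0]]
contact_force: [-0.6, 0.0, 0.1]
opening: 0.994
```

```bash
python3 -m creep '[{"translation":[-0.002,0,-0.003],"rot":[0,0.012,0]},{"translation":[0,0,0],"rot":[0,0,0]},{"translation":[0,0,0],"rot":[0,0,0]}]'
python3 -m creep '[{"translation":[0,0,0],"rot":[0,0,0]},{"translation":[0,0,0],"rot":[0,0,0]},{"translation":[0,0,0],"rot":[0,0,0]},{"translation":[0,0,0],"rot":[0,0,0]},{"translation":[0,0,0],"rot":[0,0,0]}]' 0
python3 - <<'E'
from h import *
delta(tgt([0,0,-1],[0,1,0]))
c=cam("wrist");save(c,"w12.png")
E
```

```text
clock: 11.22
tcp_pos: [550.1, 40.1, 153.8]
tcp_rot: [[-1.0, -0.001, 0.001], [-0.001, 1.0, -0.002], [-0.001, -0.002, -1.0]]
contact_force: [-0.2, 0.3, -1.3]
opening: 0.993
clock: 11.85
tcp_pos: [550.3, 40.0, 154.3]
tcp_rot: [[-1.0, -0.0, 0.002], [-0.0, 1.0, -0.003], [-0.002, -0.003, -1.0]]
contact_force: [-0.2, -1.0, 0.7]
opening: 0.357
rv [ 0.003  0.002 -0.   ] deg 0.2 tcp [550.3  40.  154.3] F [-0.2 -1.   0.7] op 0.357 t 11.85 q [ 0.45  0.59 -0.91  1.8   0.55  1.02  0.9 ]
```

View pics/w12.png

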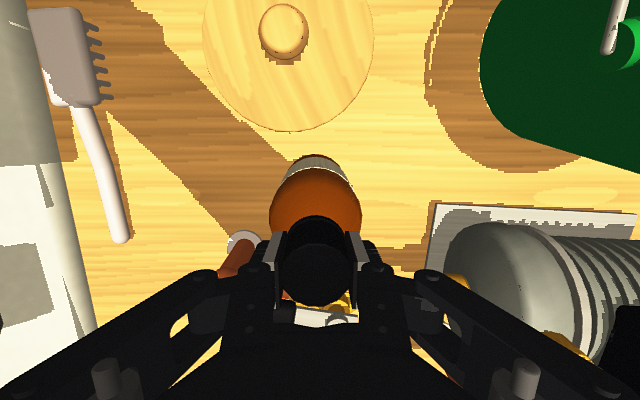

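```bash
python3 -m creep '[{"translation":[0,0,0.01],"rot":[0,0,0]},{"translation":[0,0,0.025],"rot":[0,0,0]},{"translation":[0,0,0.025],"rot":[0,0,0]},{"translation":[0,0,0],"rot":[0,0,0]},{"translation":[0,0,0],"rot":[0,0,0]}]'
python3 - <<'E'
from h import *
delta(tgt([0,0,-1],[0,1,0]),[505,-92,154.5])
E
```

```text
clock: 12.52
tcp_pos: [548.2, 39.6, 214.7]
tcp_rot: [[-1.0, -0.001, -0.003], [-0.001, 1.0, -0.003], [0.003, -0.003, -1.0]]
contact_force: [0.5, -0.6, -3.4]
opening: 0.361
rv [ 0.003 -0.003 -0.001] deg 0.3 tcp [548.2  39.6 214.7] F [ 0.5 -0.6 -3.4] op 0.361 t 12.525 q [ 0.48  0.53 -0.95  1.72  0.47  1.14  0.96]
dp [ -43.2 -131.6  -60.2]
```

```bash
python3 -m creep '[{"translation":[0,-0.02,0],"rot":[0,0,0]},{"translation":[-0.005,-0.03,0],"rot":[0,0,0]},{"translation":[-0.012,-0.03,0],"rot":[0,0,0]},{"translation":[-0.014,-0.03,0],"rot":[0,0,0]},{"translation":[-0.012,-0.02,0],"rot":[0,0,0]},{"translation":[0,0,0],"rot":[0,0,0]},{"translation":[0,0,0],"rot":[0,0,0]},{"translation":[0,0,0],"rot":[0,0,0]}]'
python3 - <<'E'
from h import *
delta(tgt([0,0,-1],[0,1,0]),[505,-92,154.5])
c=cam("side");save(c,"s13.png",(230,80,450,245),3.6)
E
```

```text
clock: 13.52
tcp_pos: [500.3, -92.8, 207.1]
tcp_rot: [[-1.0, -0.005, -0.014], [-0.005, 1.0, 0.001], [0.014, 0.001, -1.0]]
contact_force: [0.6, 0.5, -3.7]
opening: 0.357
rv [-0.001 -0.014 -0.005] deg 0.9 tcp [500.3 -92.8 207.1] F [ 0.6  0.5 -3.7] op 0.357 t 13.525 q [ 0.79  0.49 -0.99  1.82  0.46  1.09  1.21]
dp [  4.7   0.8 -52.6]
```

View pics/s13.png

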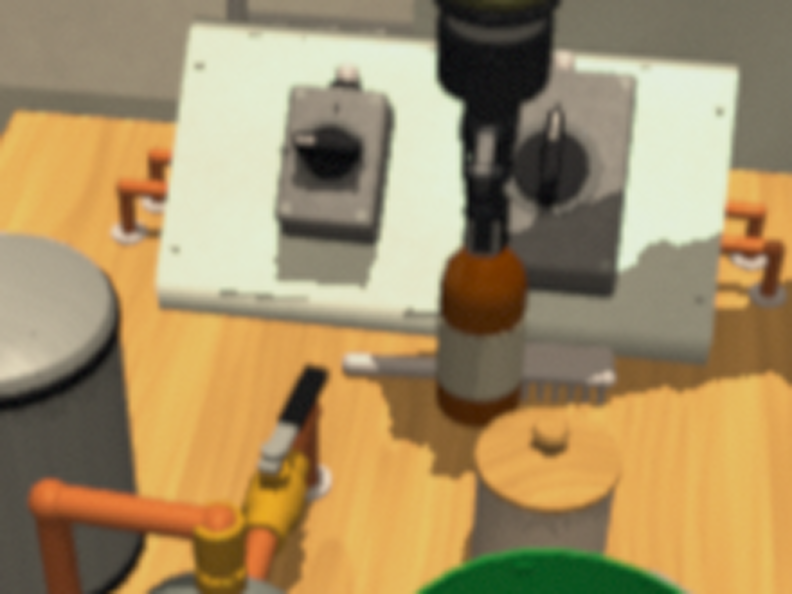

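```bash
python3 -m creep '[{"translation":[0.004,0,-0.015],"rot":[0,-0.014,-0.005]},{"translation":[0,0,-0.02],"rot":[0,0,0]},{"translation":[0,0,-0.008],"rot":[0,0,0]},{"translation":[0,0,0],"rot":[0,0,0]},{"translation":[0,0,0],"rot":[0,0,0]}]'
python3 - <<'E'
from h import *
delta(tgt([0,0,-1],[0,1,0]),[505,-92,154.5])
E
```

```text
clock: 14.2
tcp_pos: [506.6, -89.1, 164.3]
tcp_rot: [[-1.0, -0.005, 0.003], [-0.005, 1.0, 0.002], [-0.003, 0.002, -1.0]]
contact_force: [-0.5, 0.4, -3.0]
opening: 0.359
rv [-0.002  0.003 -0.005] deg 0.4 tcp [506.6 -89.1 164.3] F [-0.5  0.4 -3. ] op 0.359 t 14.2 q [ 0.75  0.54 -0.95  1.88  0.52  0.99  1.15]
dp [-1.6 -2.9 -9.8]
```

```bash
python3 -m creep '[{"translation":[0,0,-0.004],"rot":[0,0,0]},{"translation":[0,0,-0.003],"rot":[0,0,0]},{"translation":[0,0,-0.001],"rot":[0,0,0]},{"translation":[0,0,0],"rot":[0,0,0]}]'
```

```text
clock: 14.7
tcp_pos: [507.2, -89.2, 156.8]
tcp_rot: [[-1.0, -0.004, 0.005], [-0.004, 1.0, 0.002], [-0.005, 0.002, -1.0]]
contact_force: [0.1, 0.6, -3.2]
opening: 0.354
```

```bash
python3 -m creep '[{"translation":[0,0,-0.001],"rot":[0,0.005,0]},{"translation":[0,0,-0.001],"rot":[0,0,0]},{"translation":[0,0,-0.001],"rot":[0,0,0]},{"translation":[0,0,0],"rot":[0,0,0]}]'
```

```text
clock: 15.2
tcp_pos: [507.8, -89.3, 154.2]
tcp_rot: [[-1.0, -0.004, 0.001], [-0.004, 1.0, 0.001], [-0.001, 0.001, -1.0]]
contact_force: [-0.5, -0.2, -3.6]
opening: 0.354
```

```bash
python3 -m creep '[{"translation":[0,0,-0.001],"rot":[0,0,0]},{"translation":[0,0,-0.001],"rot":[0,0,0]},{"translation":[0,0,0],"rot":[0,0,0]}]'
```

```text
clock: 15.58
tcp_pos: [508.9, -89.1, 154.4]
tcp_rot: [[-1.0, -0.004, 0.004], [-0.004, 1.0, -0.0], [-0.004, -0.0, -1.0]]
contact_force: [0.4, -0.7, -3.2]
opening: 0.356
```

```bash
python3 -m creep '[{"translation":[0,0,-0.002],"rot":[0,0.004,0]},{"translation":[0,0,-0.002],"rot":[0,0,0]}]'; python3 -m creep '[{"translation":[0,0,-0.001],"rot":[0,0,0]},{"translation":[0,0,0],"rot":[0,0,0]}]'
```

```text
clock: 15.82
tcp_pos: [511.6, -88.9, 154.2]
tcp_rot: [[-1.0, -0.004, 0.006], [-0.004, 1.0, -0.003], [-0.006, -0.003, -1.0]]
contact_force: [-6.2, -1.1, 25.7]
opening: 0.36
clock: 16.08
tcp_pos: [511.2, -88.6, 154.5]
tcp_rot: [[-1.0, -0.004, 0.006], [-0.004, 1.0, -0.004], [-0.006, -0.004, -1.0]]
contact_force: [0.9, -0.1, -2.9]
opening: 0.358
```

```bash
python3 -m creep '[{"translation":[-0.001,0,-0.0007],"rot":[0,0.006,0]}]'
```

```text
clock: 16.2
tcp_pos: [511.3, -88.6, 154.3]
tcp_rot: [[-1.0, -0.004, 0.002], [-0.004, 1.0, -0.004], [-0.002, -0.004, -1.0]]
contact_force: [1.6, -0.5, 7.9]
opening: 0.356
```

In contact; release now and rise.

```bash
python3 -m creep '[{"translation":[0,0,0],"rot":[0,0,0]},{"translation":[0,0,0],"rot":[0,0,0]},{"translation":[0,0,0],"rot":[0,0,0]},{"translation":[0,0,0],"rot":[0,0,0]},{"translation":[0,0,0.02],"rot":[0,0,0]},{"translation":[0,0,0.04],"rot":[0,0,0]},{"translation":[0,0,0.05],"rot":[0,0,0]},{"translation":[0,0,0.02],"rot":[0,0,0]},{"translation":[0,0,0],"rot":[0,0,0]},{"translation":[0,0,0],"rot":[0,0,0]}]' 0.085
python3 - <<'E'
from h import *
delta(tgt([0,0,-1],[0,1,0]),[505,-92,154.5])
c=cam("wrist");save(c,"w14.png")
c=cam("side");save(c,"s14.png",(230,80,450,245),3.6)
E
```

```text
clock: 17.45
tcp_pos: [509.8, -88.5, 285.6]
tcp_rot: [[-1.0, -0.004, -0.002], [-0.004, 1.0, -0.002], [0.002, -0.002, -1.0]]
contact_force: [-0.1, -0.9, -0.3]
opening: 0.998
rv [ 0.002 -0.002 -0.004] deg 0.3 tcp [509.8 -88.5 285.6] F [-0.1 -0.9 -0.3] op 0.998 t 17.45 q [ 0.81  0.43 -1.03  1.68  0.38  1.26  1.28]
dp [  -4.8   -3.5 -131.1]
```

View pics/w14.png

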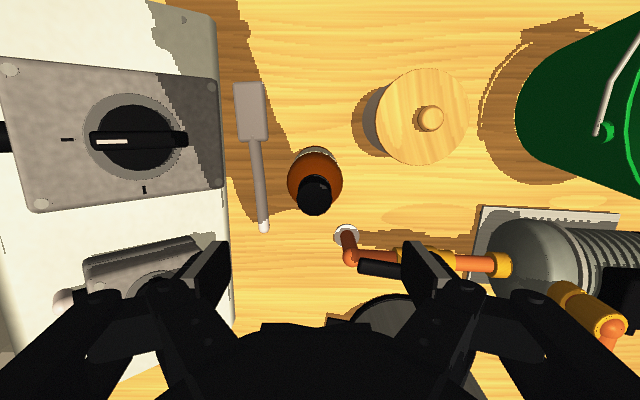

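View pics/s14.png

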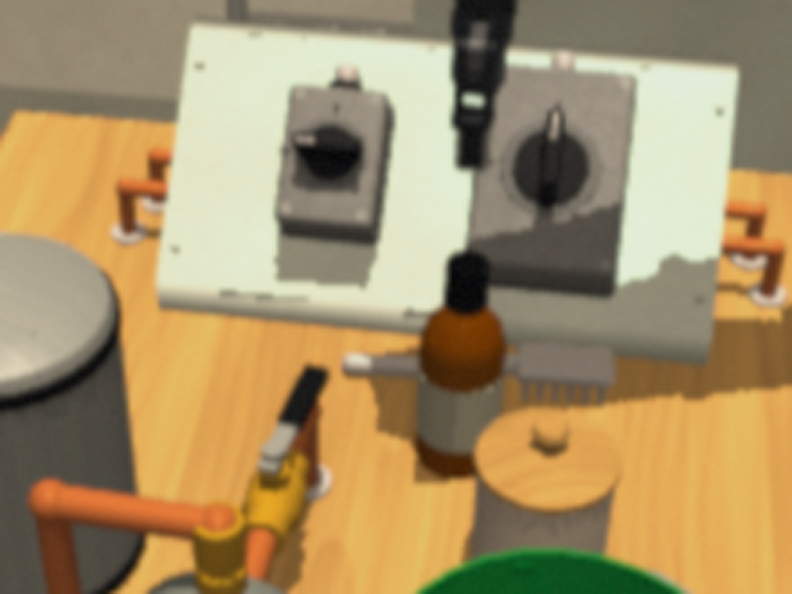

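```bash
python3 -m creep '[{"translation":[0.045,0.022,0],"rot":[0,0,-0.05]},{"translation":[0.045,0.022,0],"rot":[0,0,-0.05]},{"translation":[0.045,0.022,0],"rot":[0,0,-0.05]},{"translation":[0,0,0],"rot":[0,0,0]},{"translation":[0,0,0],"rot":[0,0,0]},{"translation":[0,0,0],"rot":[0,0,0]}]' 0
python3 - <<'E'
from h import *
delta(tgt([0,0,-1],[.153,.988,0]),[646,-23,100])
c=cam("wrist");save(c,"w15.png")
E
```

```text
clock: 18.3
tcp_pos: [645.4, -23.8, 277.6]
tcp_rot: [[-0.988, 0.153, -0.015], [0.154, 0.988, -0.004], [0.014, -0.006, -1.0]]
contact_force: [-0.3, -0.1, 0.9]
opening: -0.002
rv [ 0.004 -0.015  0.   ] deg 0.9 tcp [645.4 -23.8 277.6] F [-0.3 -0.1  0.9] op -0.002 t 18.3 q [ 0.47  0.63 -0.89  1.34  0.48  1.41  1.  ]
dp [   0.6    0.8 -177.6]
```

View pics/w15.png

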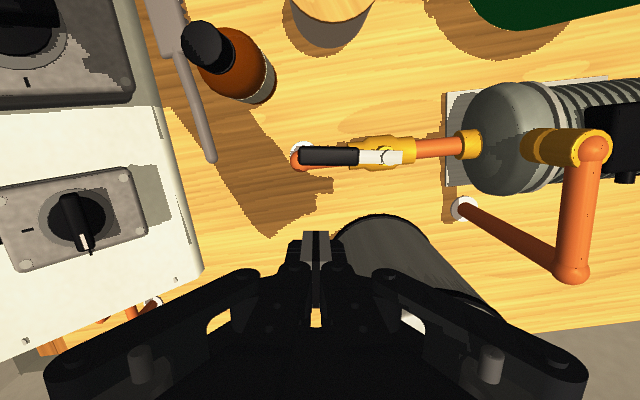

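Run:
```python
from h import *
c=cam("wrist")
S=onplane(c,384,156.5,124);T=onplane(c,298.5,155,121);print(S,T,np.linalg.norm((S-T)[:2]),np.degrees(np.arctan2(*(T-S)[:2][::-1])))
print("bin base near",onplane(c,375,215,0),onplane(c,428,240,0),onplane(c,330,235,0))
print("bin rim", onplane(c,430,310,235),onplane(c,470,293,235))
print(onplane(c,460,144,75),onplane(c,305,165,75))
save(c,"w15z.png",(270,120,430,200),5)
```

```text
[625.61905632  50.00833676 124.        ] [610.7847654  -37.26408198 121.        ] 88.52418460735105 -99.6467562310759
bin base near [730.79875753  53.94402162   0.        ] [784.61158206 132.02361868   0.        ] [752.85607573 -19.24823294   0.        ]
bin rim [728.56802995  49.41551716 235.        ] [718.61280179  79.09947131 235.        ]
[631.77527825 150.85959603  75.        ] [628.16818922 -35.22122714  75.        ]
```

View pics/w15z.png

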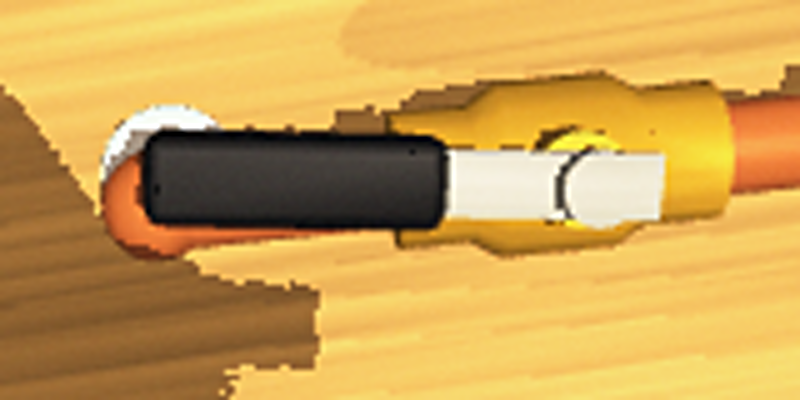

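```bash
python3 -m creep '[{"translation":[0.001,0,-0.04],"rot":[0,-0.015,0]},{"translation":[0,0,-0.05],"rot":[0,0,0]},{"translation":[0,0,-0.04],"rot":[0,0,0]},{"translation":[0,0,-0.02],"rot":[0,0,0]},{"translation":[0,0,0],"rot":[0,0,0]},{"translation":[0,0,0],"rot":[0,0,0]}]'
python3 - <<'E'
from h import *
delta(tgt([0,0,-1],[.153,.988,0]),[646,-23,102])
E
```

```text
clock: 19.15
tcp_pos: [645.3, -29.4, 128.6]
tcp_rot: [[-0.987, 0.161, 0.008], [0.16, 0.987, -0.007], [-0.009, -0.005, -1.0]]
contact_force: [-1.0, 0.4, 0.4]
opening: -0.003
rv [0.007 0.008 0.008] deg 0.7 tcp [645.3 -29.4 128.6] F [-1.   0.4  0.4] op -0.003 t 19.15 q [ 0.46  0.73 -0.83  1.58  0.6   1.09  0.89]
dp [  0.7   6.4 -26.6]
```

```bash
python3 -m creep '[{"translation":[0.001,0.006,-0.014],"rot":[0.007,0.008,0.008]},{"translation":[0,0,-0.01],"rot":[0,0,0]},{"translation":[0,0,0],"rot":[0,0,0]},{"translation":[0,0,0],"rot":[0,0,0]}]'
python3 - <<'E'
from h import *
delta(tgt([0,0,-1],[.153,.988,0]),[646,-23,102])
c=cam("wrist");save(c,"w16.png")
E
```

```text
clock: 19.65
tcp_pos: [647.5, -22.8, 105.3]
tcp_rot: [[-0.988, 0.152, 0.003], [0.152, 0.988, 0.001], [-0.003, 0.001, -1.0]]
contact_force: [-0.2, -0.2, 0.8]
opening: 0.003
rv [-0.001  0.003 -0.001] deg 0.2 tcp [647.5 -22.8 105.3] F [-0.2 -0.2  0.8] op 0.003 t 19.65 q [ 0.45  0.76 -0.82  1.59  0.62  1.06  0.87]
dp [-1.5 -0.2 -3.3]
```

View pics/w16.png

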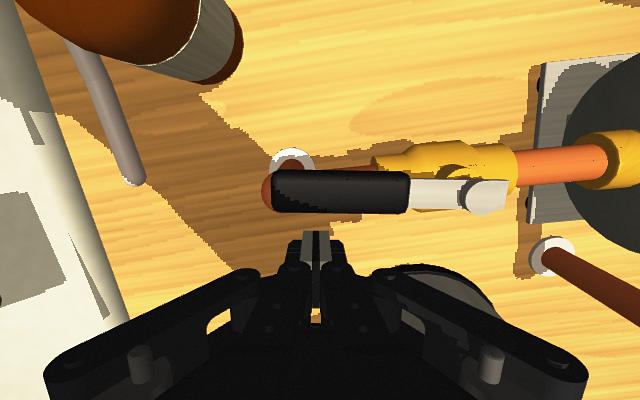

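Run:
```python
import numpy as np
S=np.array([626,56]);last=None
for t in [-98.8,-108,-117,-126,-135,-144,-153,-162,-171,-180,-184]:
    a=np.radians(t);p=S+75*np.array([np.cos(a),np.sin(a)])-21*np.array([np.sin(a),-np.cos(a)]);print(t,p.round(1),None if last is None else (p-last).round(1));last=p
```

```text
-98.8 [635.3 -21.3] None
-108 [622.8 -21.8] [-12.5  -0.5]
-117 [610.7 -20.4] [-12.1   1.5]
-126 [598.9 -17. ] [-11.8   3.3]
-135 [587.8 -11.9] [-11.1   5.1]
-144 [577.7  -5.1] [-10.1   6.8]
-153 [568.7   3.2] [-9.   8.3]
-162 [561.2  12.9] [-7.5  9.6]
-171 [555.2  23.5] [-6.  10.7]
-180 [551.  35.] [-4.2 11.5]
-184 [549.7  40.3] [-1.3  5.3]
```

```bash
python3 -m creep '[{"translation":[-0.012,0.001,-0.003],"rot":[0,0,0]},{"translation":[-0.0125,0,0],"rot":[0,0,-0.16]},{"translation":[-0.012,0.0015,0],"rot":[0,0,-0.16]},{"translation":[-0.012,0.003,0],"rot":[0,0,-0.16]}]'
python3 - <<'E'
from h import *
delta(tgt([0,0,-1],[.588,.809,0]),[598.9,-17,102])
E
```

```text
clock: 20.2
tcp_pos: [602.6, -19.3, 103.1]
tcp_rot: [[-0.796, 0.605, 0.012], [0.605, 0.796, -0.003], [-0.011, 0.005, -1.0]]
contact_force: [4.4, -1.1, -4.2]
opening: 0.001
rv [0.002 0.012 0.021] deg 1.4 tcp [602.6 -19.3 103.1] F [ 4.4 -1.1 -4.2] op 0.001 t 20.2 q [ 0.41  0.67 -0.7   1.73  0.53  0.92  0.42]
dp [-3.7  2.3 -1.1]
```

Contact ~4 N, as predicted. Continue the arc.

```bash
python3 -m creep '[{"translation":[-0.014,0.007,-0.001],"rot":[0,0.01,-0.13]},{"translation":[-0.0105,0.007,0],"rot":[0,0,-0.157]},{"translation":[-0.009,0.0085,0],"rot":[0,0,-0.157]},{"translation":[-0.008,0.01,0],"rot":[0,0,-0.157]}]'
python3 - <<'E'
from h import *
delta(tgt([0,0,-1],[.951,.309,0]),[561.2,12.9,102])
c=cam("wrist");save(c,"w17.png")
E
```

```text
clock: 20.7
tcp_pos: [563.7, 7.7, 103.7]
tcp_rot: [[-0.29, 0.957, 0.006], [0.957, 0.29, -0.012], [-0.013, 0.002, -1.0]]
contact_force: [2.9, -3.5, -3.8]
opening: -0.002
rv [0.012 0.006 0.02 ] deg 1.4 tcp [563.7   7.7 103.7] F [ 2.9 -3.5 -3.8] op -0.002 t 20.7 q [ 0.27  0.58 -0.52  1.83  0.4   0.83 -0.16]
dp [-2.5  5.2 -1.7]
```

View pics/w17.png

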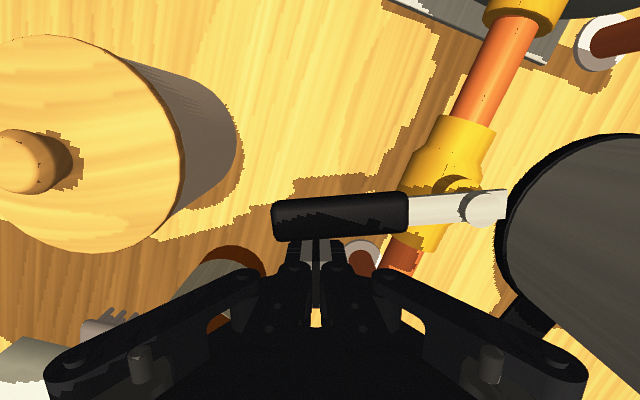

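```bash
python3 -m creep '[{"translation":[-0.008,0.014,-0.001],"rot":[0.012,0,-0.14]},{"translation":[-0.004,0.0115,0],"rot":[0,0,-0.14]},{"translation":[0,0.003,0],"rot":[0,0,0]}]'
python3 - <<'E'
from h import *
delta(tgt([0,0,-1],[1,0,0]),[551,35,102])
E
```

```text
clock: 21.12
tcp_pos: [551.3, 34.7, 103.9]
tcp_rot: [[-0.006, 1.0, 0.006], [1.0, 0.006, -0.005], [-0.005, 0.006, -1.0]]
contact_force: [-0.5, -5.3, -1.0]
opening: -0.0
rv [ 0.005  0.006 -0.006] deg 0.6 tcp [551.3  34.7 103.9] F [-0.5 -5.3 -1. ] op -0.0 t 21.125 q [ 0.18  0.55 -0.44  1.86  0.33  0.79 -0.43]
dp [-0.3  0.3 -1.9]
```

```bash
for i in 1 2; do python3 -m creep '[{"translation":[0,0.002,0],"rot":[0,0,0]}]'; done;  python3 - <<'E'
from h import *
c=cam("wrist");save(c,"w18.png")
E
```

```text
clock: 21.25
tcp_pos: [551.3, 35.6, 103.8]
tcp_rot: [[-0.009, 1.0, 0.005], [1.0, 0.009, -0.007], [-0.007, 0.005, -1.0]]
contact_force: [-1.3, -4.8, 0.8]
opening: 0.001
clock: 21.38
tcp_pos: [551.1, 36.8, 103.8]
tcp_rot: [[-0.011, 1.0, 0.004], [1.0, 0.011, -0.007], [-0.007, 0.004, -1.0]]
contact_force: [-1.4, -5.4, 1.7]
opening: 0.0
```

View pics/w18.png

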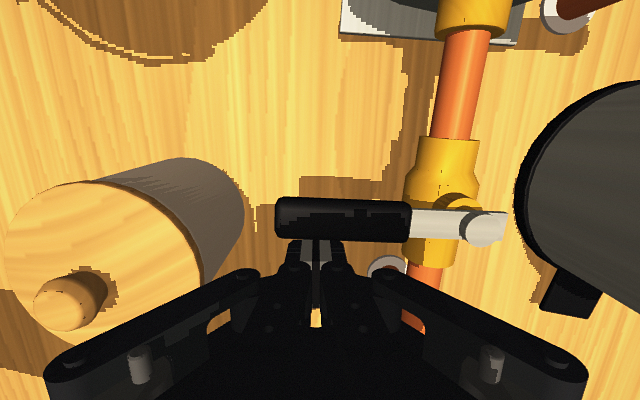

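```bash
python3 -m creep '[{"translation":[0,0.003,0],"rot":[0.005,0,-0.02]},{"translation":[0,0.003,0],"rot":[0,0,0]}]';python3 -m creep '[{"translation":[0,0.003,0],"rot":[0,0,-0.02]}]'
```

```text
clock: 21.68
tcp_pos: [550.7, 38.7, 103.7]
tcp_rot: [[0.011, 1.0, 0.002], [1.0, -0.011, -0.007], [-0.007, 0.002, -1.0]]
contact_force: [-0.9, -12.3, 3.3]
opening: -0.003
clock: 21.8
tcp_pos: [550.5, 38.7, 103.7]
tcp_rot: [[0.033, 0.999, 0.001], [0.999, -0.033, -0.011], [-0.011, 0.002, -1.0]]
contact_force: [-1.1, -11.2, 3.8]
opening: 0.0
```

```bash
python3 -m creep '[{"translation":[0,0.002,0],"rot":[0,0,-0.02]}]';python3 -m creep '[{"translation":[0,0.003,0],"rot":[0,0,0]}]'
```

```text
clock: 21.92
tcp_pos: [550.2, 38.5, 103.8]
tcp_rot: [[0.055, 0.998, 0.0], [0.998, -0.055, -0.013], [-0.013, 0.001, -1.0]]
contact_force: [-1.5, -6.1, 3.4]
opening: -0.004
clock: 22.05
tcp_pos: [550.2, 38.6, 103.8]
tcp_rot: [[0.057, 0.998, -0.001], [0.998, -0.057, -0.016], [-0.016, 0.0, -1.0]]
contact_force: [-0.8, -11.4, 3.4]
opening: 0.004
```

```bash
python3 -m creep '[{"translation":[0,0.006,0],"rot":[0.015,0,0]}]';python3 - <<'E'
from h import *
c=cam("wrist");save(c,"w19.png",(240,120,560,320),2.5)
f=lambda u,v:onplane(c,u,v,121)
E
```

```text
clock: 22.18
tcp_pos: [550.1, 38.9, 103.7]
tcp_rot: [[0.06, 0.998, -0.002], [0.998, -0.06, -0.008], [-0.008, -0.001, -1.0]]
contact_force: [-0.3, -21.9, 4.2]
opening: -0.002
```

View pics/w19.png

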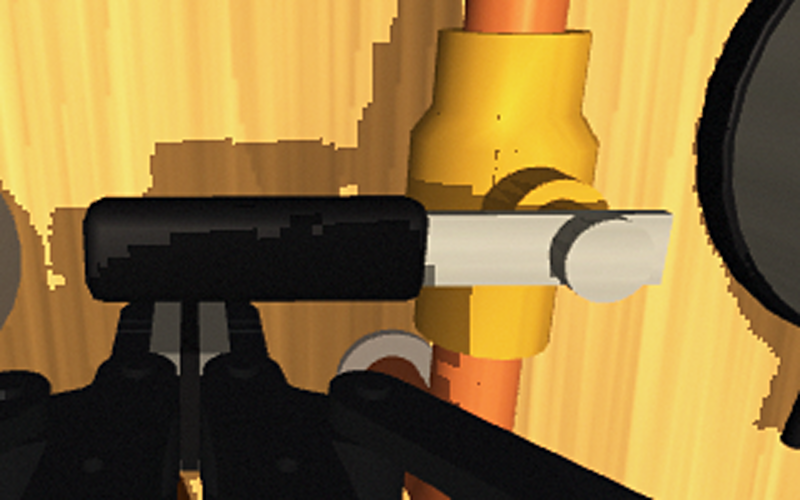

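```bash
python3 -m creep '[{"translation":[0.003,-0.012,0],"rot":[0,0,0]},{"translation":[0.002,-0.012,0],"rot":[0,0,0]},{"translation":[0,0,0.03],"rot":[0,0,0]},{"translation":[0,0,0.06],"rot":[0,0,0]},{"translation":[0,0,0.06],"rot":[0,0,0]},{"translation":[-0.02,0,0.05],"rot":[0,0,0]},{"translation":[-0.03,0,0.03],"rot":[0,0,0]},{"translation":[0,0,0],"rot":[0,0,0]},{"translation":[0,0,0],"rot":[0,0,0]},{"translation":[0,0,0],"rot":[0,0,0]}]'
python3 - <<'E'
from h import *
delta(np.eye(3))
c=cam("wrist");save(c,"w20.png")
f=lambda u,v:onplane(c,u,v,121)
c=cam("side");save(c,"s20.png",(180,80,450,350),2.2)
c=cam("scene");save(c,"c20.png")
E
```

```text
clock: 23.48
tcp_pos: [507.0, 18.6, 339.6]
tcp_rot: [[0.05, 0.999, 0.003], [0.999, -0.05, 0.005], [0.005, 0.003, -1.0]]
contact_force: [-0.4, 0.1, 0.1]
opening: 0.002
rv [2.275 2.164 0.009] deg 179.9 tcp [507.   18.6 339.6] F [-0.4  0.1  0.1] op 0.002 t 23.475 q [ 0.3   0.27 -0.52  1.61  0.13  1.3  -0.28]
```

View pics/w20.png

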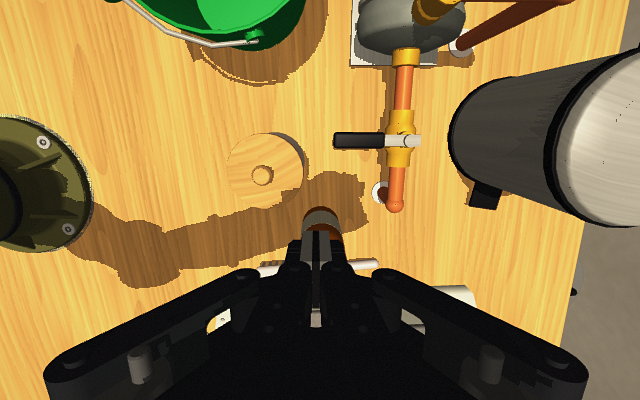

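View pics/s20.png

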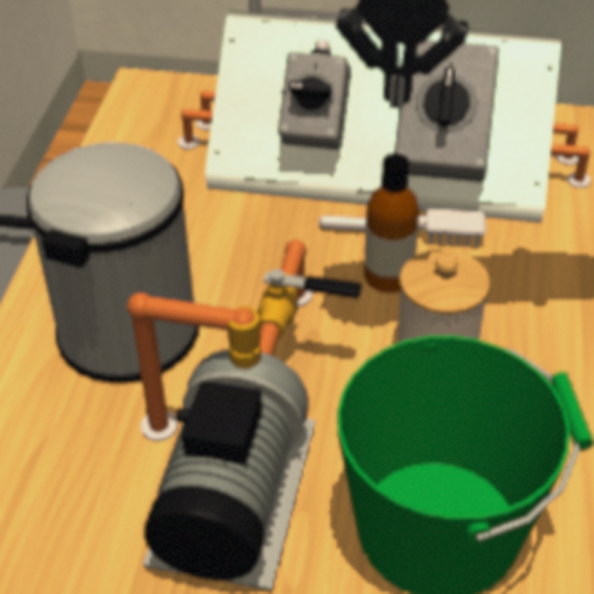

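View pics/c20.png

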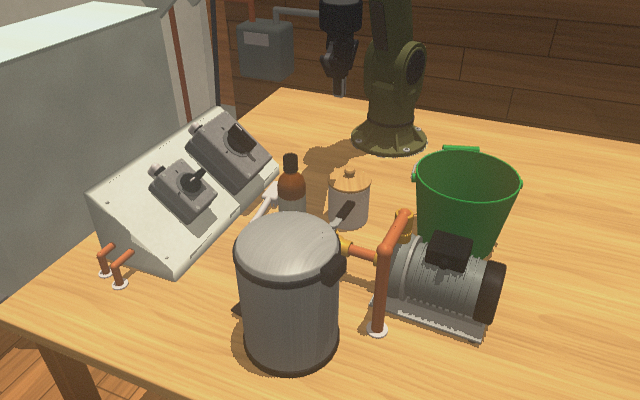

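Run:
```python
from plant import manip
print(manip.close_job())
```

```text
the job is handed in; nothing more can be done
None
```

The pump is isolated in the order you asked, and the job is handed in at about 23.5 s of the 72 s allowed.

- **Isolator:** I gripped the smaller isolator's bar and turned it a quarter turn anticlockwise to its stop. Later side and wrist views show the bar level along the boxing, and the larger isolator still on.
- **Bottle:** I lifted it by the cap and stood it upright at about (510, −89) mm. That is about 186 mm from the valve stem. At least 127 mm was needed: the lever's 95 mm reach plus the bottle's radius.
- **Lever:** I pushed the lever shut with closed fingers until it would not move under 22 N. It looks square across the pipe in the last wrist and side views. I did not measure the angle separately; my two readings of the pipe's direction differed by about 2.5°, so I relied on the hard stop.
- **Set-down not perfectly soft:** one downward row met the board at about 26 N. The bottle lifted just clear again, and I set it down at about 8 N before letting go.
- **Measurement trouble:** the first wrist-camera readings of the isolator disagreed with the other cameras by 13 to 19 mm because the arm was still settling. I measured again with the arm nearly at rest, and they agreed to within about 5 mm.
- **Final state:** by eye, the last scene and side pictures show the bin, bucket, canister and brush in place and nothing knocked over. The wrist force read about zero, with the arm clear of everything.

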